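# Hang a wet deckle over its drip tray and tug-test the hook

## Robot

A 6-joint arm with a two-finger parallel gripper is mounted at the origin on the work surface. World frame = base frame: x ahead of the robot, y to its left, z up, the work surface at z = 0. Lengths are in m, angles in rad, forces in N, time in s.
With the tool pointing down it reaches from about 0.425 to 0.925 m from the base axis. Payload 12.5 kg.
Tool frame: the origin (TCP) lies at the very end of the fingers, on their centre line; the grasp point (between the pads) lies 19 mm behind it; z points along the fingers, x is the direction in which the jaws open and shut, and the axes are right-handed (so a half turn about z gives the same grasp; the last joint's range is limited). The gripper opens to 85 mm and grips with 20 to 120 N. Pads are 22 mm wide; open, the fingers measure 114 mm over their backs; the gripper's body (76 mm by 85 mm) begins 54 mm behind the grasp point. The pads swing forward as they close: fully open they stand 13 mm farther back than shut.
Start: joints at [-0.106, 0.491, 1.559, -0, 1.092, -0.106], TCP at [0.625, 0, 0.231] pointing down, gripper open.
Joint ranges: [-3.1, 3.1], [-0.84, 2.19], [0.05, 2.79], [-1.13, 4.28], [0.06, 2.93], [-2.69, 2.69]. Speed limits (rad/s): [2.22, 2.22, 2.79, 3.14, 3.14, 3.14].

## Interface

Orientations are given as a rotation vector (axis times angle).
In Python, from station import env, imaging, order gives the robot as it stands. The module is installed in compiled form; this text tells all that it offers.
- The arm moves only by the tool drive_tool, never from a script. Its argument "steps" is a list of rows, each an object with "linear": the shift along the world's x, y, z in mm, a list of three; "twist": the turn, a rotation vector about the world's x, y, z in rad, a list of three; "jaw": the opening in per cent of the stroke, from 0 (shut) to 100 (fully open). A call has 1 to 8 rows; each row shifts and turns the commanded pose from where the row before left it; what a row does not reach is not made up. A row lasts 1/12 s, in which the tool goes at most 41.7 mm and 7.16 degrees, less where a joint would pass 70% of its speed; a pose out of reach is approached as far as the arm can. A call with a gripper value outside its range is refused whole. The fingers move at their own pace and stop on an object; "force" is the grip in N (left out, the last holds). Time passes only in rows, so rows that do not move let the fingers close. It gives the time, the measured TCP pose, the force and the opening at its end, in the units of the state.
- env.sense(): the state, without advancing time (a new reading comes with each control period).
- imaging.get_image(name): name is "scene" or "side" or "wrist"; returns the picture (480x640x3 uint8, blue, green, red); there is no depth.
- imaging.camera_params(name): a dict with "camera_matrix" (3x3 intrinsics, pixels), "dist_coeffs" ([k1, k2, p1, p2, k3] as OpenCV has them; the pictures are not rectified), "pose" (4x4, takes a point from camera to world coordinates); the wrist camera has in their place "mount" (4x4, takes a point from camera to tool coordinates, whose origin is the TCP and whose axes are the tool frame's). Camera axes: x right, y up, looking along -z (the intrinsics and any distortion apply to the point x, -y, -z); pixel columns grow to the right and rows downward; lengths in m; the calibration is good to about 2 mm. A picture is of the moment at which its call begins: read the wrist's pose just before it. camera_params takes no time and is no camera call.
- order.hand_in(): hands the job in, once; it reports no verdict.
The state is a dict: "time": time; "q": joint angles; "qvel": joint speeds; "effort": joint torques, N m; "tool_pos": TCP position; "eef_rot": TCP orientation; "wrist_force": force on the tool from outside, world axes, zero at the start; "ft_torque": the same for the moment, N m; "gripper_width": finger opening in m.
Only numpy, scipy, OpenCV 4.12 (cv2) and the standard library are available. Lean on these libraries where they do the work, as an engineer would, in place of code of your own. Each camera call takes 0.05 s, during which the arm holds its last target.

## Task

Slide the grey drip tray under the twin hooks of the sprung hanger, centred and square with its handle towards the robot. Then take the red deckle frame from the rack, hang its top bar in both hooks and, before letting go of it, tug it down gently until the red pointer stands in the green band and hold it there for about a second; let it come back up and release it, hanging. Do not pull the hanger down to its end stop, and leave the blue mould in the rack and everything else on the table where it is.

Things in the scene. Friction and masses are not known exactly. Their poses are not given: they have to be found in the camera images.
- drip_point (a point): Table point straight below the middle of the two hook seats, where the tray's centre belongs. Axes of the fixed hanger: x points from the hook tips to its upright post (away from the robot), y across the hooks, z up. Post 22 mm square, 360 mm tall, 140 mm from here along +x; its dark base, 140 x 200 mm, begins 80 mm from here.
- hook_seat (a point): Middle between the two hook seats, on top of the rods where the bar rests; 250 mm above the table unloaded; sinks with them; axes as drip_point. Hooks: 8 mm steel rods at y = -45 and +45 mm, coming from the post towards -x. A seat is an 18 mm wide dip; beyond it the rod rises 12 mm (post side), the upturned tip 20 mm (robot side), ending 31 mm from the seat. Pass the bar over the tips, then lower.
- hook (a joint): How far the sprung hook carriage is pulled down its post, m: 0 at rest, end stop 0.034. Spring 300 N/m, yields first at about 1.2 N: the deckle's weight lowers it by 0 to 5 mm. The carriage's red pointer is in the green band of the white gauge plate on the post from 0.012 to 0.026; the middle, 0.019, takes about 7 N in all.
- tray_center (a point): Centre of the grey open drip tray, 125 (x) x 250 (y) mm, 35 mm high, walls 4 mm, 0.24 to 0.39 kg, loose on the table; this point is half-way up (17.5 mm above its underside). x points away from its handle, y along its length.
- tray_handle (a point): Grip point of the tray's black handle: 100 mm from tray_center along the tray's -x, 29 mm above the table. The handle is a bar 70 mm long along x from the middle of the long wall, 14 mm wide in y, 18 mm tall (20 to 38 mm above the table).
- deckle_bar (a point): Centre of the top bar of the red wooden deckle, an open frame 180 mm wide (y) x 130 high (z) x 14 thick (x), bars 20 mm wide, brass corners, 0.13 to 0.25 kg. It is 120 mm above the lower edge, 10 mm above the underside of the top bar. The deckle stands upright in a rack slot, lower 42 mm between walls: lift straight up by over 45 mm. Both faces alike.
- rack: Fixed wooden rack, base 155 (x) x 215 (y) mm, with two slots along y, at x = -40 and +40 mm; slot floor 10 mm and slot walls 52 mm above the table. Origin at the centre of its underside. The red deckle is in one slot, the blue mould in the other.
- mould: Blue frame of the same outside size as the deckle but closed by grey mesh, standing in the other slot; stays there. Origin at the centre of its lower edge.
- beaker1: Clear empty plastic beaker, 88 mm across, 150 mm high, bystander. Origin at the centre of its underside.
- beaker2: Like beaker1.
- beaker3: Like beaker1.
- bar: Dark wooden bar 200 x 35 x 22 mm lying on the table, bystander. Origin at the centre of its underside.
- brush: Brush lying on the table, bystander, about 200 mm long. Origin at its underside.

How it is judged:
By the outcome, as a careful person would: the job done as asked, in the order asked, and still so for the second after the job is handed in, with the robot touching nothing.
It also fails if it takes over 72 s, if anything falls off the work surface, if the arm or the gripper's body presses on something with over 40 N, if the wrist force passes 120 N, or if a joint passes its speed limit or range.

## Working session

There is one attempt and no reset: what is moved stays moved. The work goes in short steps, Python scripts to look and compute and a tool call to move; the robot and the scene stay as the last step left them, time stands still between calls to the robot, and variables do not carry over. Pictures are saved under pics/ and viewed, and the job is handed in when it is done.

Besides the shell and the picture viewer there is one more tool, called after "Call:" by a JSON object that holds its "api" and its "payload", one argument or row to a line. drive_tool: Moves the arm, as the interface text tells. Its arguments: {"type":"object","properties":{"steps":{"type":"array"},"force":{"type":"number"}},"required":["steps"]}

```bash
mkdir -p pics; python3 - <<'E'
from station import env, imaging, order
import cv2
print(env.sense())
for n in ("scene","side","wrist"):
    p=imaging.camera_params(n); print(n,p)
    cv2.imwrite(f"pics/{n}0.png",imaging.get_image(n))
E
```

```text
{'time': 0.0, 'q': array([-1.05617375e-01,  4.91544648e-01,  1.55944748e+00,  3.26147778e-06,
        1.09170687e+00, -1.05602160e-01]), 'qvel': array([ 0.00119976, -0.00067172,  0.00122272, -0.00074527, -0.00067228,
       -0.00088708]), 'effort': array([-2.53899279e-04, -6.18447447e+01, -2.61596632e+01, -1.41405640e-04,
        4.01603000e-03, -9.44706159e-06]), 'tool_pos': array([6.24773233e-01, 3.66464556e-05, 2.30737684e-01]), 'eef_rot': array([-3.14147268e+00,  2.62637774e-05,  1.72761543e-03]), 'wrist_force': array([ 0.51806839,  0.18135468, -0.19008897]), 'ft_torque': array([-0.00677017,  0.01049816,  0.00604886]), 'gripper_width': 0.08565890571921927}
scene {'camera_matrix': array([[577.62697758,   0.        , 310.37791235],
       [  0.        , 577.62697758, 242.89821636],
       [  0.        ,   0.        ,   1.        ]]), 'dist_coeffs': array([-0.04071765,  0.        ,  0.        ,  0.        ,  0.        ]), 'pose': array([[ 0.56917252, -0.70710602,  0.41957563,  1.33790775],
       [ 0.82210848,  0.48108869, -0.30445249, -0.55442671],
       [ 0.0134271 ,  0.51822268,
[... 525 characters left out ...]
2  ,  1.31969034],
       [ 0.        ,  0.        ,  0.        ,  1.        ]])}
wrist {'camera_matrix': array([[398.29178047,   0.        , 315.84278903],
       [  0.        , 398.29178047, 237.09548817],
       [  0.        ,   0.        ,   1.        ]]), 'dist_coeffs': array([-0.07588272,  0.        ,  0.        ,  0.        ,  0.        ]), 'mount': array([[ 9.99999947e-01,  2.88080978e-04, -1.49544940e-04,
         1.22573519e-03],
       [ 2.27377852e-04, -9.50532380e-01, -3.10625406e-01,
        -7.96754904e-02],
       [-2.31632579e-04,  3.10625356e-01, -9.50532395e-01,
        -1.43074901e-01],
       [ 0.00000000e+00,  0.00000000e+00,  0.00000000e+00,
         1.00000000e+00]])}
```

View pics/scene0.png

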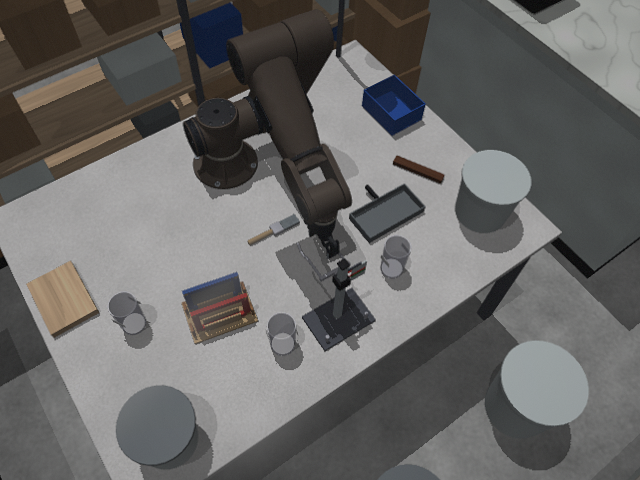

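View pics/side0.png

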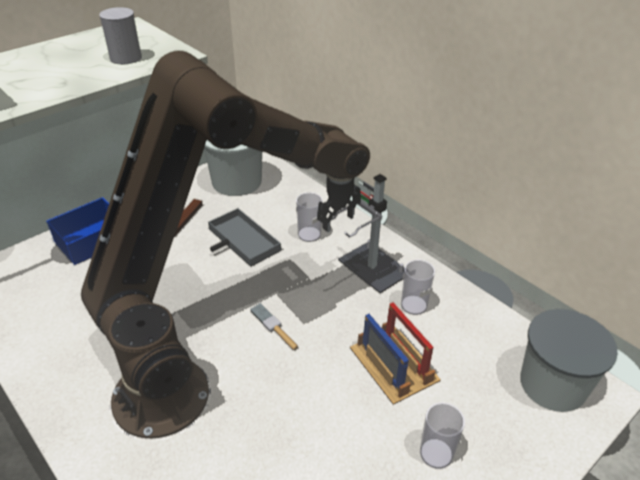

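View pics/wrist0.png

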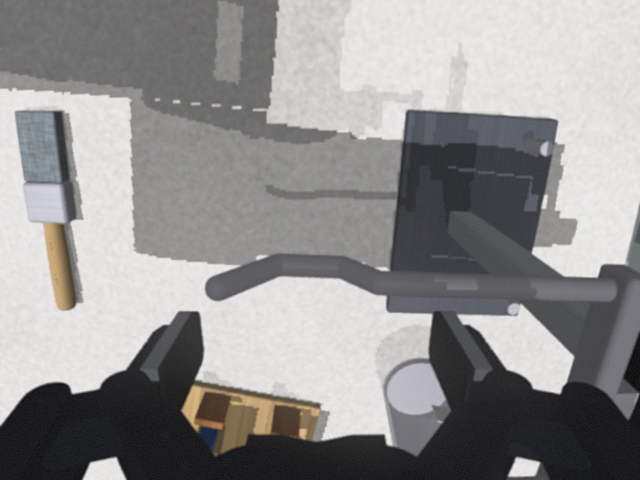

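```bash
cat > h.py <<'E'
import numpy as np, cv2
from scipy.spatial.transform import Rotation as R
from station import env, imaging, order
F=np.diag([1,-1,-1.,1])
def cam(n,s=None):
    p=imaging.camera_params(n)
    if n=="wrist":
        s=s or env.sense(); T=np.eye(4); T[:3,:3]=R.from_rotvec(s["eef_rot"]).as_matrix(); T[:3,3]=s["tool_pos"]; P=T@p["mount"]
    else: P=p["pose"]
    return dict(K=np.array(p["camera_matrix"]),d=np.array(p["dist_coeffs"]),P=np.array(P)@F)
def shot(n,f):
    s=env.sense(); c=cam(n,s); im=imaging.get_image(n); cv2.imwrite(f"pics/{f}.png",im); np.savez(f"pics/{f}.npz",**c); return im,c
def load(f):
    return cv2.imread(f"pics/{f}.png"),dict(np.load(f"pics/{f}.npz"))
def crop(f,x0,y0,x1,y1,k,o):
    im=cv2.imread(f"pics/{f}.png")[y0:y1,x0:x1]; cv2.imwrite(f"pics/{o}.png",cv2.resize(im,None,fx=k,fy=k,interpolation=cv2.INTER_CUBIC))
def ray(c,uv):
    q=cv2.undistortPoints(np.array(uv,float).reshape(-1,1,2),c["K"],c["d"]).reshape(-1,2)
    v=np.c_[q,np.ones(len(q))]@c["P"][:3,:3].T
    return c["P"][:3,3],v/np.linalg.norm(v,axis=1)[:,None]
def onz(c,uv,z):
    o,v=ray(c,uv); t=(z-o[2])/v[:,2]; return o+t[:,None]*v
def proj(c,X):
    M=np.linalg.inv(c["P"]); r=cv2.Rodrigues(M[:3,:3])[0]
    return cv2.projectPoints(np.array(X,float).reshape(-1,1,3),r,M[:3,3],c["K"],c["d"])[0].reshape(-1,2)
def tri(cs,uvs):
    A=np.zeros((3,3));b=np.zeros(3)
    for c,uv in zip(cs,uvs):
        o,v=ray(c,[uv]); m=np.eye(3)-np.outer(v[0],v[0]); A+=m;b+=m@o
    return np.linalg.solve(A,b)
np.set_printoptions(precision=4,suppress=True)
E
python3 - <<'E'
from h import *
for n in("scene","side","wrist"):
    np.savez(f"pics/{n}0.npz",**cam(n))
crop("scene0",340,170,440,250,8,"c1")
crop("scene0",170,260,300,350,6,"c2")
crop("scene0",290,230,390,350,5,"c3")
crop("side0",300,160,440,310,4,"c4")
crop("side0",190,190,300,280,7,"c5")
crop("side0",340,290,450,410,5,"c6")
E
```

```text
(no output)
```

View pics/c1.png

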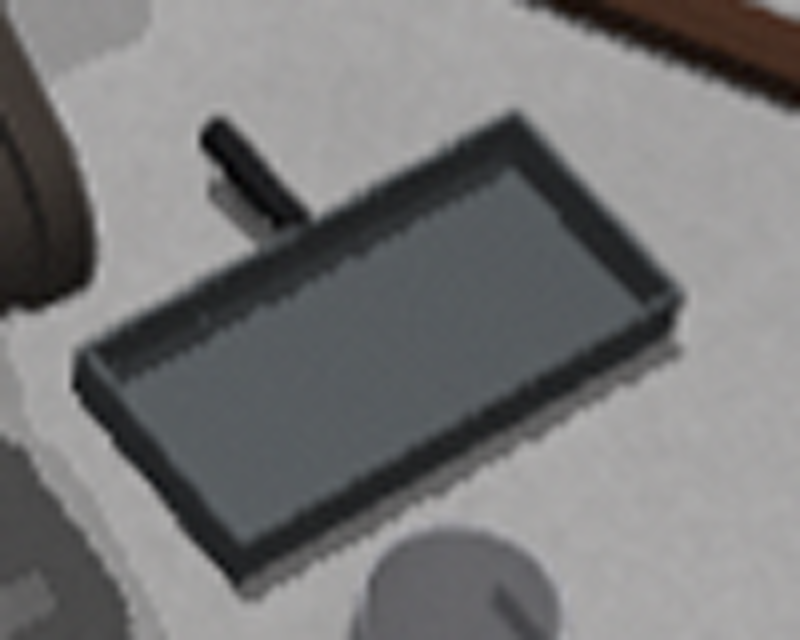

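View pics/c2.png

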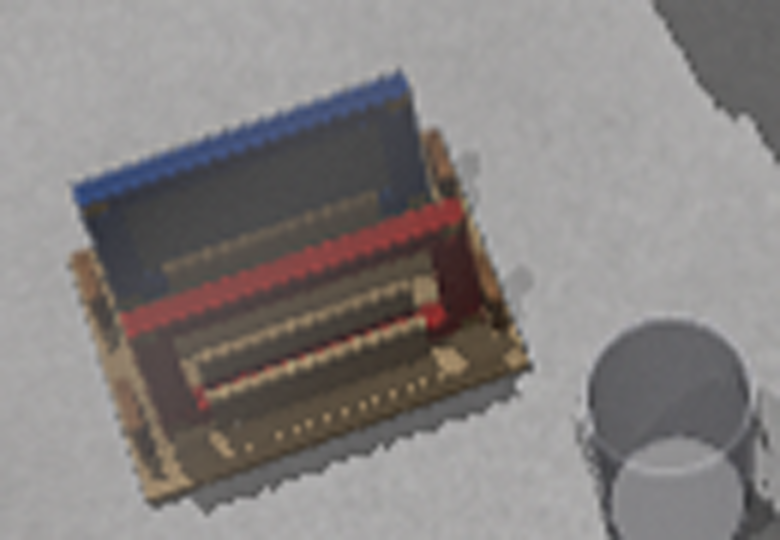

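View pics/c3.png

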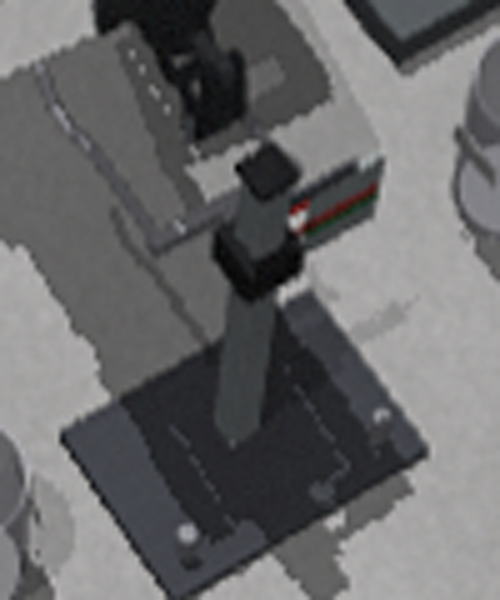

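View pics/c4.png

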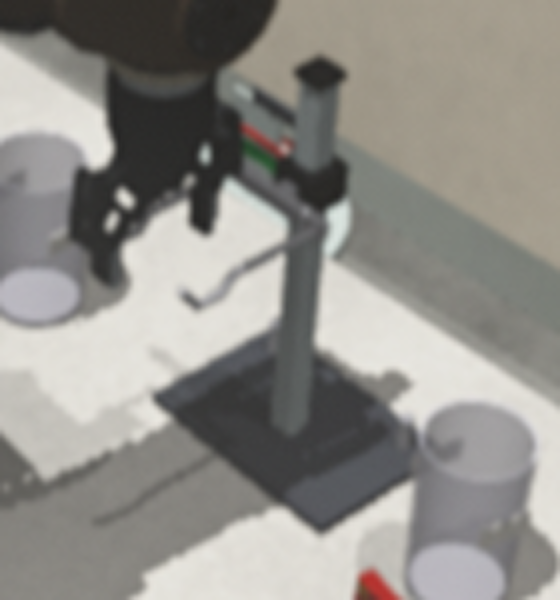

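View pics/c5.png

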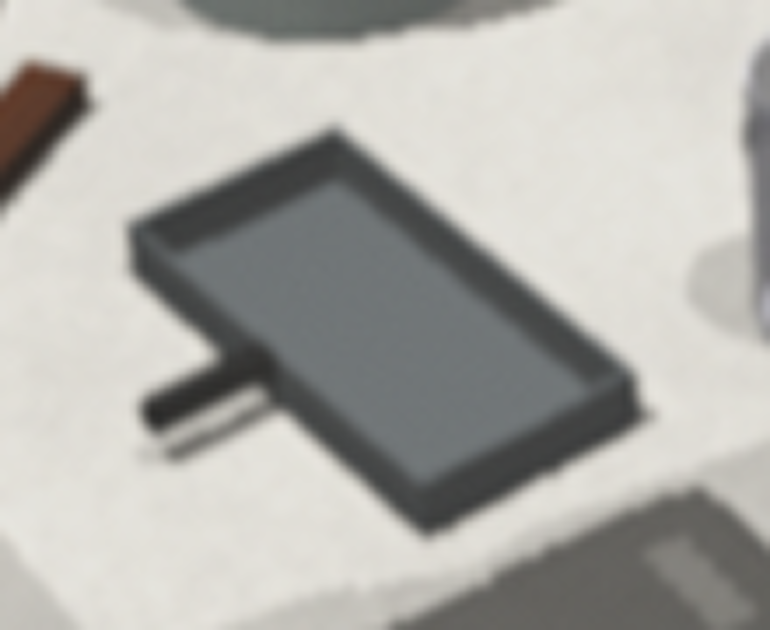

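View pics/c6.png

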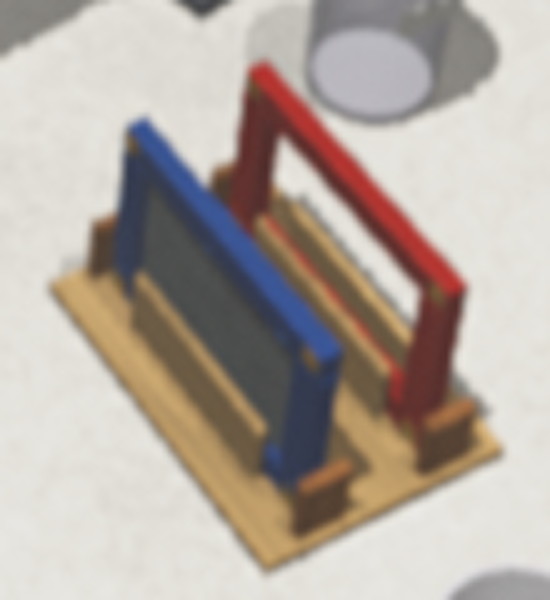

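```bash
python3 - <<'E'
from h import *
_,sc=load("scene0");_,sd=load("side0");_,w=load("wrist0")
def cr(pts,k,x,y): return [((a+.5)/k-.5+x,(b+.5)/k-.5+y) for a,b in pts]
def fit(P,n):
    print(n);print(P[:,:2]);d=np.diff(np.r_[P,P[:1]],axis=0);print("len",np.linalg.norm(d,axis=1),"ang",np.degrees(np.arctan2(d[:,1],d[:,0])),"c",P.mean(0))
fit(onz(sc,cr([(515,112),(682,295),(243,555),(78,358)],8,340,170),.035),"tray scene")
fit(onz(sd,cr([(336,130),(632,382),(428,508),(132,232)],7,190,190),.035),"tray side")
fit(onz(sc,cr([(62,437),(305,292),(428,450),(175,598)],5,290,230),.008),"base scene")
fit(onz(w,[(408,110),(556,121),(520,314),(387,312)],.008),"base wrist")
fit(onz(sc,cr([(125,328),(460,205)],6,170,260),.140),"bar scene")
fit(onz(sd,cr([(262,75),(455,290)],5,340,290),.140),"bar side")
fit(onz(sc,cr([(150,505),(530,368)],6,170,260),.0),"rack scene")
fit(onz(sd,cr([(52,288),(268,570),(502,450)],5,340,290),.005),"rack side")
# beakers
fit(onz(sc,[(134,324),(284,343),(391,269)],.0),"beakers bottom")
fit(onz(sc,[(122,306),(281,328),(397,248)],.15),"beakers top")
E
```

```text
tray scene
[[0.4841 0.4858]
 [0.6063 0.4827]
 [0.6037 0.2337]
 [0.4805 0.236 ]]
len [0.1223 0.249  0.1232 0.2498] ang [ -1.4616 -90.6072 178.926   89.1785] c [0.5436 0.3595 0.035 ]
tray side
[[0.5996 0.4797]
 [0.5892 0.2307]
 [0.4647 0.2235]
 [0.4764 0.4783]]
len [0.2492 0.1247 0.2551 0.1232] ang [ -92.3804 -176.6987   87.3801    0.635 ] c [0.5325 0.3531 0.035 ]
base scene
[[ 0.7039 -0.1204]
 [ 0.7087  0.0738]
 [ 0.8462  0.0712]
 [ 0.8357 -0.1237]]
len [0.1942 0.1376 0.1952 0.1318] ang [ 88.6058  -1.0711 -93.0743 178.5558] c [ 0.7736 -0.0248  0.008 ]
base wrist
[[ 0.7075  0.0785]
 [ 0.8451  0.0716]
 [ 0.8419 -0.1255]
 [ 0.6996 -0.1214]]
len [0.1378 0.1971 0.1424 0.2001] ang [ -2.8426 -90.9304 178.3795  87.7327] c [ 0.7735 -0.0242  0.008 ]
bar scene
[[ 0.5553 -0.4263]
 [ 0.5913 -0.2513]]
len [0.1787 0.1787] ang [  78.3539 -101.6461] c [ 0.5733 -0.3388  0.14  ]
bar side
[[ 0.5855 -0.2608]
 [ 0.5493 -0.4269]]
len [0.17 0.17] ang [-102.312   77.688] c [ 0.5674 -0.3439  0.14  ]
rack scene
[[ 0.5847 -0.4536]
 [ 0.6315 -0.2448]]
len [0.2139 0.2139] ang [  77.3593 -102.6407] c [ 0.6081 -0.3492  0.    ]
rack side
[[ 0.4794 -0.2155]
 [ 0.4338 -0.4223]
 [ 0.583  -0.4542]]
len [0.2118 0.1526 0.2603] ang [-102.4328  -12.0492  113.4627] c [ 0.4987 -0.364   0.005 ]
beakers bottom
[[ 0.4142 -0.5836]
 [ 0.7431 -0.2166]
 [ 0.7258  0.2354]]
len [0.4928 0.4524 0.8763] ang [  48.1227   92.1984 -110.8306] c [ 0.6277 -0.1883 -0.    ]
beakers top
[[ 0.4199 -0.5853]
 [ 0.75   -0.2272]
 [ 0.7293  0.2318]]
len [0.4871 0.4594 0.8737] ang [  47.3306   92.5815 -110.7423] c [ 0.6331 -0.1936  0.15  ]
```

```bash
python3 - <<'E'
from h import *
_,sc=load("scene0");_,sd=load("side0");_,w=load("wrist0")
print("brush",onz(w,[(40,110),(42,220),(65,308),(17,112),(62,112)],.01))
print("brush sc",onz(sc,[(250,243),(297,221)],.01))
print("bar sc",onz(sc,[(395,158),(443,179)],.02))
print(onz(sd,[(180,236),(200,203)],.02))
E
```

```text
brush [[ 0.3746  0.0826  0.01  ]
 [ 0.3558 -0.0214  0.01  ]
 [ 0.3599 -0.1183  0.01  ]
 [ 0.3512  0.0818  0.01  ]
 [ 0.3958  0.0801  0.01  ]]
brush sc [[ 0.3695 -0.1129  0.01  ]
 [ 0.3856  0.0748  0.01  ]]
bar sc [[0.3623 0.5448 0.02  ]
 [0.5426 0.6311 0.02  ]]
[[0.3738 0.4979 0.02  ]
 [0.5266 0.6097 0.02  ]]
```

```bash
python3 - <<'E'
from h import *
_,sc=load("scene0");_,sd=load("side0");_,w=load("wrist0")
a=np.radians(-2);Rz=np.array([[np.cos(a),-np.sin(a),0],[np.sin(a),np.cos(a),0],[0,0,1]])
d=np.array([.6236,-.019,0])
X=[d+Rz@np.array(p) for p in [(-.031,-.045,.27),(0,-.045,.248),(.03,-.045,.26),(.13,-.045,.26),(-.031,.045,.27),(0,.045,.248),(.03,.045,.26),(.13,.045,.26),(.14,0,.36)]]
for n,c in(("sc",sc),("sd",sd),("w",w)): print(n,proj(c,X))
print(onz(w,[(215,288),(310,266),(390,285),(600,290)],.26))
E
```

```text
sc [[296.7036 242.295 ]
 [302.2478 253.6098]
 [307.6846 259.0043]
 [326.3941 284.57  ]
 [321.9357 228.7376]
 [327.3186 239.9265]
 [333.0084 245.0565]
 [352.067  269.8733]
 [343.4334 262.8562]]
sd [[344.8058 231.6698]
 [352.7525 233.27  ]
 [360.8335 225.6948]
 [386.1256 211.988 ]
 [323.729  216.0126]
 [331.8    217.8336]
 [339.7242 210.5453]
 [364.8665 197.6529]
 [380.4104 175.2049]]
w [[222.644  511.8803]
 [306.3313 467.0297]
 [380.8562 493.1947]
 [612.9391 486.1069]
 [206.3374 298.1021]
 [313.1857 272.0349]
 [407.736  289.8745]
 [689.6707 295.0795]
 [285.8192 216.5199]]
[[0.5942 0.0256 0.26  ]
 [0.6243 0.0331 0.26  ]
 [0.6494 0.0266 0.26  ]
 [0.7197 0.0242 0.26  ]]
```

Call:
{"api": "drive_tool", "payload": {
  "steps": [
    {"linear": [0,0,38],"twist": [0,0,0],"jaw": 100},
    {"linear": [0,0,38],"twist": [0,0,0],"jaw": 100},
    {"linear": [-15,20,10],"twist": [0,0,0.12],"jaw": 100},
    {"linear": [-16,30,0],"twist": [0,0,0.12],"jaw": 100},
    {"linear": [-16,30,0],"twist": [0,0,0.12],"jaw": 100},
    {"linear": [-16,30,0],"twist": [0,0,0.12],"jaw": 100},
    {"linear": [-16,30,0],"twist": [0,0,0.12],"jaw": 100},
    {"linear": [-16,30,0],"twist": [0,0,0.12],"jaw": 100}
  ]
}}

```text
time: 0.82
tool_pos: [0.529, 0.1712, 0.3172]
eef_rot: [-2.937, -1.115, 0.0]
wrist_force: [0.0, 0.8, -0.6]
gripper_width: 0.0853
```

Call:
{"api": "drive_tool", "payload": {
  "steps": [
    {"linear": [-15,30,-15],"twist": [0,0,0.12],"jaw": 60},
    {"linear": [-15,30,-15],"twist": [0,0,0.12],"jaw": 60},
    {"linear": [-15,30,-15],"twist": [0,0,0.12],"jaw": 60},
    {"linear": [-15,30,-15],"twist": [0,0,0.12],"jaw": 60},
    {"linear": [-15,30,-15],"twist": [0,0,0.12],"jaw": 60},
    {"linear": [-15,30,-15],"twist": [0,0,0.12],"jaw": 60},
    {"linear": [0,5,-15],"twist": [0,0,0.12],"jaw": 60},
    {"linear": [0,0,0],"twist": [0,0,0],"jaw": 60}
  ]
}}

```text
time: 1.48
tool_pos: [0.4382, 0.3561, 0.2096]
eef_rot: [-2.223, -2.218, 0.007]
wrist_force: [-0.7, -0.4, -0.5]
gripper_width: 0.051
```

```bash
python3 - <<'E'
from h import *
s=env.sense();print(s["time"],s["tool_pos"],s["eef_rot"],s["q"],s["gripper_width"])
shot("wrist","w1");shot("scene","s1")
E
```

```text
1.4833 [0.4382 0.3561 0.2096] [-2.2234 -2.2179  0.0065] [ 0.5654  0.4305  1.7323  0.0002  0.983  -1.003 ] 0.05097245475590571
```

View pics/w1.png

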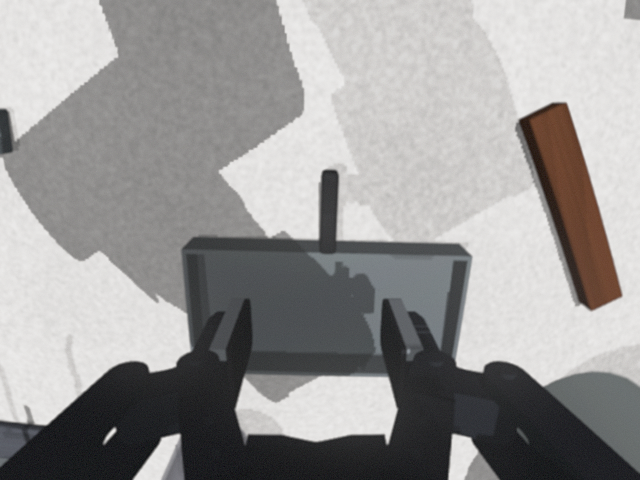

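View pics/s1.png

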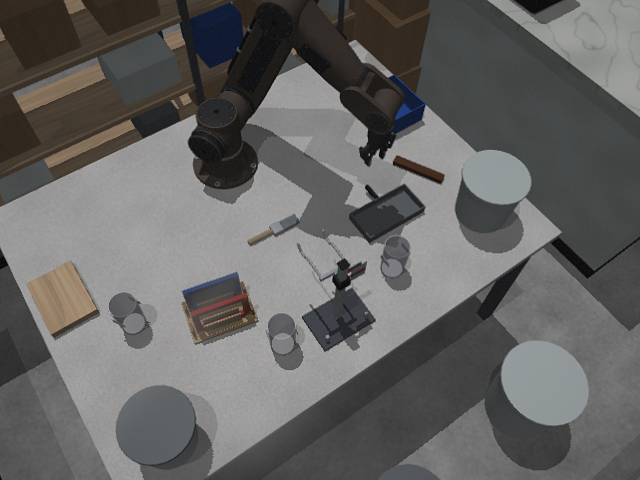

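```bash
python3 - <<'E'
from h import *
crop("w1",160,150,500,400,2.3,"c7"); crop("s1",290,225,390,350,6,"c8")
E
```

```text
(no output)
```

View pics/c7.png

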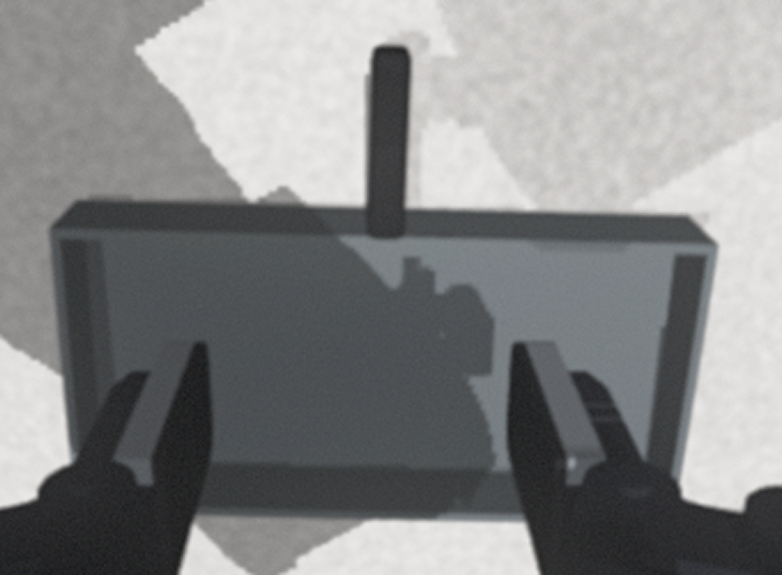

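View pics/c8.png

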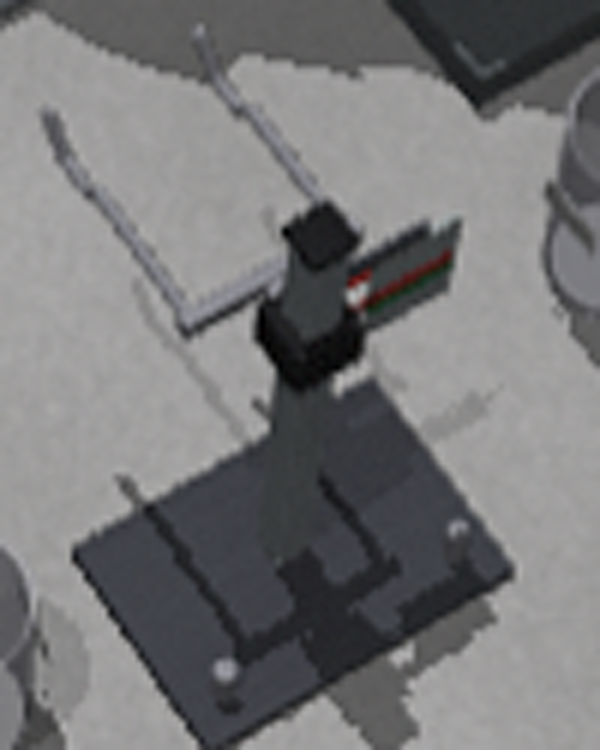

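```bash
python3 - <<'E'
from h import *
_,w=load("w1");_,sc=load("s1");_,w0=load("wrist0")
def cr(pts,k,x,y): return [((a+.5)/k-.5+x,(b+.5)/k-.5+y) for a,b in pts]
P=onz(w,cr([(52,231),(716,243)],2.3,160,150),.035);d=P[1]-P[0];print(P,np.linalg.norm(d),np.degrees(np.arctan2(d[1],d[0]))-90)
P=onz(w,cr([(391,48),(385,238)],2.3,160,150),.038);d=P[1]-P[0];print(P,np.linalg.norm(d),np.degrees(np.arctan2(d[1],d[0])))
P=onz(sc,cr([(200,32),(48,118)],6,290,225),.27);d=P[0]-P[1];print("tips",P,np.linalg.norm(d),np.degrees(np.arctan2(d[1],d[0]))-90)
P=onz(sc,cr([(75,551),(375,377),(513,573),(210,748)],6,290,225),.008);print("base",P,P.mean(0))
for i,j in((0,1),(1,2),(3,2),(0,3)): print(np.degrees(np.arctan2(*(P[j]-P[i])[[1,0]])),np.linalg.norm(P[j]-P[i]))
E
```

```text
[[0.4744 0.2413 0.035 ]
 [0.4796 0.4891 0.035 ]] 0.24793115437910668 -1.2077606824663576
[[0.4067 0.3667 0.038 ]
 [0.4762 0.3651 0.038 ]] 0.06946065491358461 -1.3733044490222441
tips [[ 0.5993  0.0271  0.27  ]
 [ 0.5982 -0.0645  0.27  ]] 0.09160252981122667 -0.7178765604334956
base [[ 0.7024 -0.119   0.008 ]
 [ 0.7097  0.0792  0.008 ]
 [ 0.8473  0.0698  0.008 ]
 [ 0.8358 -0.1239  0.008 ]] [ 0.7738 -0.0235  0.008 ]
87.8794910864528 0.19833863383455516
-3.894236817002313 0.13793598089447787
86.60387435664789 0.1940265336544291
-2.0815844712005878 0.13355052682362784
```

Call:
{"api": "drive_tool", "payload": {
  "steps": [
    {"linear": [1,2.5,-37],"twist": [0,-0.0875,-0.006],"jaw": 50},
    {"linear": [1,2.5,-37],"twist": [0,-0.0875,-0.006],"jaw": 50},
    {"linear": [1,2.5,-37],"twist": [0,-0.0875,0],"jaw": 50},
    {"linear": [1,2.5,-37],"twist": [0,-0.0875,0],"jaw": 50},
    {"linear": [0,0,0],"twist": [0,0,0],"jaw": 50}
  ]
}}

```text
time: 2.0
tool_pos: [0.4451, 0.3591, 0.0823]
eef_rot: [2.083, 2.016, 0.305]
wrist_force: [-0.2, -0.7, -0.4]
gripper_width: 0.0431
```

```bash
python3 - <<'E'
from h import *
s=env.sense();print(s["time"],s["tool_pos"],R.from_rotvec(s["eef_rot"]).as_matrix(),s["gripper_width"])
shot("wrist","w2")
E
```

```text
2.0 [0.4451 0.3591 0.0823] [[ 0.0343  0.9523  0.3031]
 [ 0.9994 -0.0303 -0.0179]
 [-0.0079  0.3035 -0.9528]] 0.043062755357466176
```

View pics/w2.png

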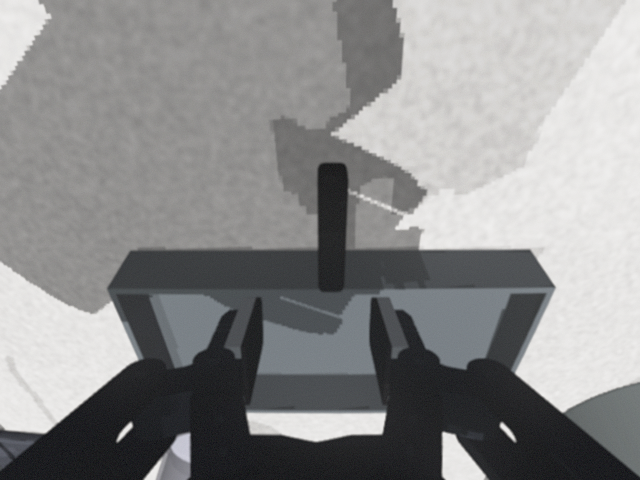

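```bash
python3 - <<'E'
from h import *
_,w=load("w2")
P=onz(w,[(108,290),(553,287.5)],.035);d=P[1]-P[0];print(P,P.mean(0),np.linalg.norm(d),np.degrees(np.arctan2(d[1],d[0]))-90)
P=onz(w,[(333,165),(331.5,289)],.038);d=P[1]-P[0];print(P,np.linalg.norm(d),np.degrees(np.arctan2(d[1],d[0])))
s=env.sense();print(s["time"],s["tool_pos"])
E
```

```text
[[0.4754 0.2406 0.035 ]
 [0.4803 0.4897 0.035 ]] [0.4779 0.3652 0.035 ] 0.24922620903998494 -1.142282680396832
[[0.402  0.3676 0.038 ]
 [0.4743 0.3661 0.038 ]] 0.07230050642717221 -1.1807010983059905
2.05 [0.446  0.3599 0.0844]
```

Call:
{"api": "drive_tool", "payload": {
  "steps": [
    {"linear": [-1,2.4,-18],"twist": [0,0,0.006],"jaw": 50},
    {"linear": [-1,2.4,-18],"twist": [0,0,0.006],"jaw": 50},
    {"linear": [-1,2.2,-18],"twist": [0,0,0],"jaw": 50},
    {"linear": [-1,0,-18],"twist": [0,0,0],"jaw": 50},
    {"linear": [0,0,0],"twist": [0,0,0],"jaw": 50}
  ]
}}

```text
time: 2.47
tool_pos: [0.4434, 0.3672, 0.0127]
eef_rot: [2.071, 2.03, 0.31]
wrist_force: [-1.1, -1.1, -0.7]
gripper_width: 0.0425
```

```bash
python3 - <<'E'
from h import *
s=env.sense();print(s["time"],s["tool_pos"],R.from_rotvec(s["eef_rot"]).as_matrix(),s["gripper_width"])
shot("wrist","w3")
E
```

```text
2.4667 [0.4434 0.3672 0.0127] [[ 0.0208  0.9524  0.3042]
 [ 0.9998 -0.018  -0.0119]
 [-0.0058  0.3043 -0.9525]] 0.042491670520164226
```

View pics/w3.png

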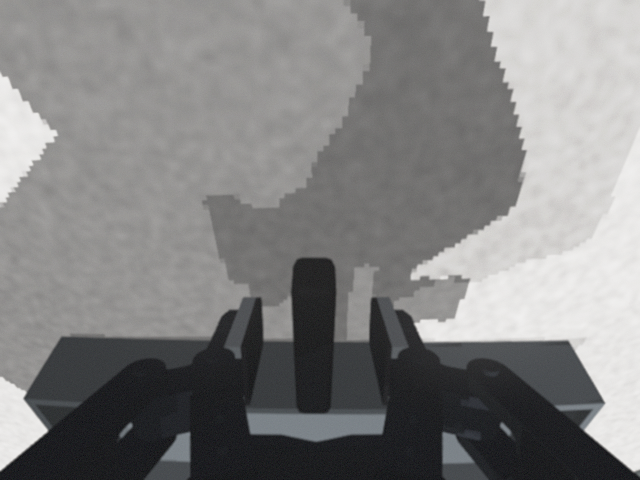

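Handle (x≈293–335) is centred between the pads (262 and 370). Close gently.

Call:
{"api": "drive_tool", "payload": {
  "steps": [
    {"linear": [0,0,-1],"twist": [0,0,0],"jaw": 20},
    {"linear": [0,0,0],"twist": [0,0,0],"jaw": 0},
    {"linear": [0,0,0],"twist": [0,0,0],"jaw": 0},
    {"linear": [0,0,0],"twist": [0,0,0],"jaw": 0},
    {"linear": [0,0,0],"twist": [0,0,0],"jaw": 0}
  ],
  "force": 40
}}

```text
time: 2.93
tool_pos: [0.443, 0.368, 0.0137]
eef_rot: [2.069, 2.032, 0.315]
wrist_force: [1.4, -3.1, 7.5]
gripper_width: 0.0135
```

```bash
python3 - <<'E'
from h import *
s=env.sense();print(s["time"],s["tool_pos"],s["wrist_force"],R.from_rotvec(s["eef_rot"]).as_matrix(),s["gripper_width"])
im,c=shot("wrist","w4");shot("scene","s4")
E
```

```text
2.9333 [0.443  0.368  0.0137] [ 1.3599 -3.0522  7.5189] [[ 0.0188  0.9517  0.3066]
 [ 0.9998 -0.0168 -0.0094]
 [-0.0038  0.3067 -0.9518]] 0.013476160120634916
```

View pics/w4.png

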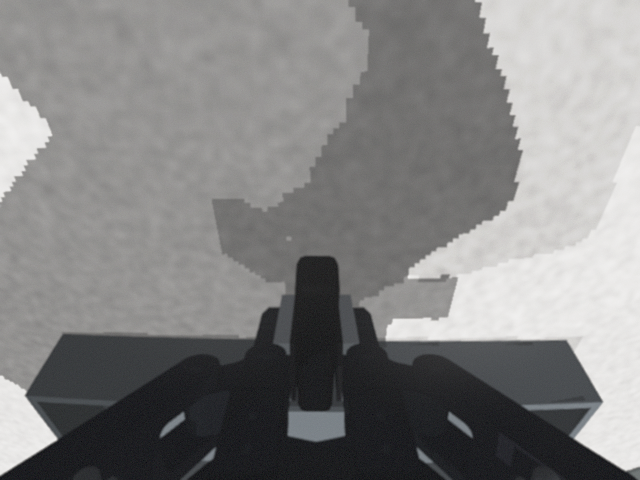

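```bash
python3 - <<'E'
from h import *
_,w=load("w4")
P=onz(w,[(26,397),(602,402.5)],.035);d=P[1]-P[0];print(P,P.mean(0),np.linalg.norm(d),np.degrees(np.arctan2(d[1],d[0]))-90)
P=onz(w,[(317.5,258)],.038);print(P)
s=env.sense();print(s["time"],s["tool_pos"])
E
```

```text
[[0.4743 0.2416 0.035 ]
 [0.4814 0.4921 0.035 ]] [0.4778 0.3668 0.035 ] 0.25068169516798794 -1.6339778991715264
[[0.3956 0.3695 0.038 ]]
3.0333 [0.443  0.368  0.0137]
```

Call:
{"api": "drive_tool", "payload": {
  "steps": [
    {"linear": [0,-8,0.7],"twist": [0,0,0],"jaw": 0},
    {"linear": [0,-18,0.5],"twist": [0,0,0],"jaw": 0},
    {"linear": [3,-26,0],"twist": [0,0,0],"jaw": 0},
    {"linear": [4,-26,0],"twist": [0,0,0],"jaw": 0},
    {"linear": [4,-26,0],"twist": [0,0,0],"jaw": 0},
    {"linear": [4,-26,0],"twist": [0,0,0],"jaw": 0},
    {"linear": [4,-26,0],"twist": [0,0,0],"jaw": 0},
    {"linear": [4,-26,0],"twist": [0,0,0],"jaw": 0}
  ]
}}

```text
time: 3.7
tool_pos: [0.4709, 0.1878, 0.0228]
eef_rot: [2.077, 2.042, 0.294]
wrist_force: [0.6, 0.1, -3.4]
gripper_width: 0.0134
```

```bash
python3 - <<'E'
from h import *
s=env.sense();print(s["time"],s["tool_pos"],s["wrist_force"],R.from_rotvec(s["eef_rot"]).as_matrix(),s["gripper_width"])
im,c=shot("wrist","w5");shot("scene","s5")
E
```

```text
3.7 [0.4709 0.1878 0.0228] [ 0.5993  0.1408 -3.447 ] [[ 0.0179  0.9572  0.2889]
 [ 0.9998 -0.0152 -0.0116]
 [-0.0067  0.2891 -0.9573]] 0.013353704231672403
```

View pics/s5.png

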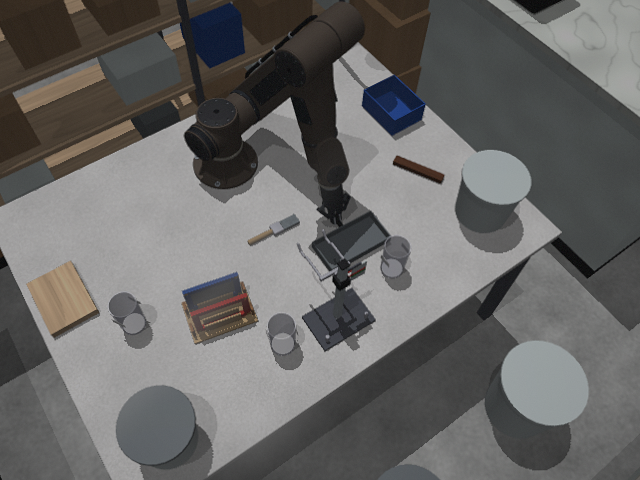

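Call:
{"api": "drive_tool", "payload": {
  "steps": [
    {"linear": [0,0,0],"twist": [0,0,0],"jaw": 0}
  ]
}}

```text
time: 3.88
tool_pos: [0.4711, 0.1882, 0.0226]
eef_rot: [2.08, 2.04, 0.294]
wrist_force: [-0.6, 0.9, -3.8]
gripper_width: 0.0132
```

View pics/w5.png

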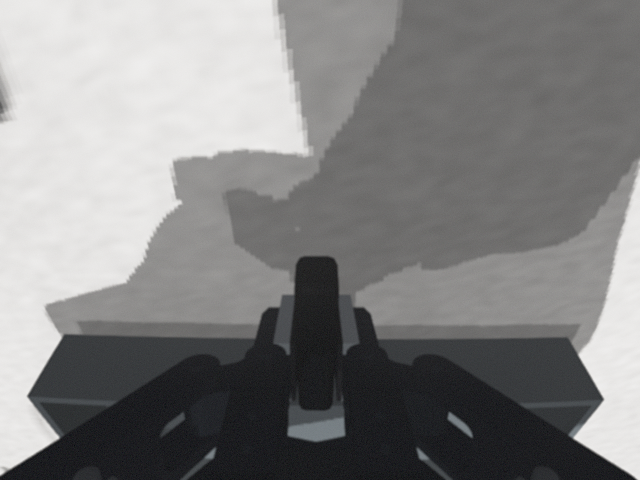

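Call:
{"api": "drive_tool", "payload": {
  "steps": [
    {"linear": [0,0,-4],"twist": [0,-0.009,0],"jaw": 0},
    {"linear": [0,0,-4],"twist": [0,-0.009,0],"jaw": 0},
    {"linear": [0,0,0],"twist": [0,0,0],"jaw": 0}
  ]
}}

```text
time: 4.13
tool_pos: [0.4758, 0.1925, 0.0214]
eef_rot: [2.073, 2.041, 0.3]
wrist_force: [-0.2, -0.5, -3.7]
gripper_width: 0.0134
```

```bash
python3 - <<'E'
from h import *
s=env.sense();print(s["time"],s["tool_pos"],s["wrist_force"],s["q"],s["qvel"],s["effort"])
E
```

```text
4.1333 [0.4758 0.1925 0.0214] [-0.153  -0.4767 -3.7475] [ 0.3049  0.6374  2.1758 -1.1334  0.1089 -0.1332] [-0.0003  0.0004  0.0107 -0.0016 -0.0041 -0.0015] [ -0.2539 -54.9299  -8.5086  -0.1417  -0.1205   0.0203]
```

Call:
{"api": "drive_tool", "payload": {
  "steps": [
    {"linear": [0,0,-1],"twist": [0,0.04,0],"jaw": 0},
    {"linear": [0,0,-1],"twist": [0,0.04,0],"jaw": 0},
    {"linear": [0,0,-2],"twist": [0,0.03,0],"jaw": 0},
    {"linear": [0,0,-2],"twist": [0,0.02,0],"jaw": 0},
    {"linear": [0,0,0],"twist": [0,0,0],"jaw": 0}
  ]
}}

```text
time: 4.55
tool_pos: [0.4768, 0.1903, 0.0172]
eef_rot: [2.114, 2.079, 0.215]
wrist_force: [-1.7, 1.8, 0.0]
gripper_width: 0.0133
```

```bash
python3 - <<'E'
from h import *
s=env.sense();print(s["time"],s["tool_pos"],s["wrist_force"],s["q"],R.from_rotvec(s["eef_rot"]).as_matrix())
shot("wrist","w6");shot("side","d6");crop("d6",180,170,400,330,3.5,"c9")
E
```

```text
4.55 [0.4768 0.1903 0.0172] [-1.6909  1.7847  0.0207] [ 0.2916  0.6454  2.1318 -0.4772  0.1773 -0.8002] [[ 0.0183  0.9755  0.2191]
 [ 0.9997 -0.0145 -0.0188]
 [-0.0152  0.2194 -0.9755]]
```

View pics/c9.png

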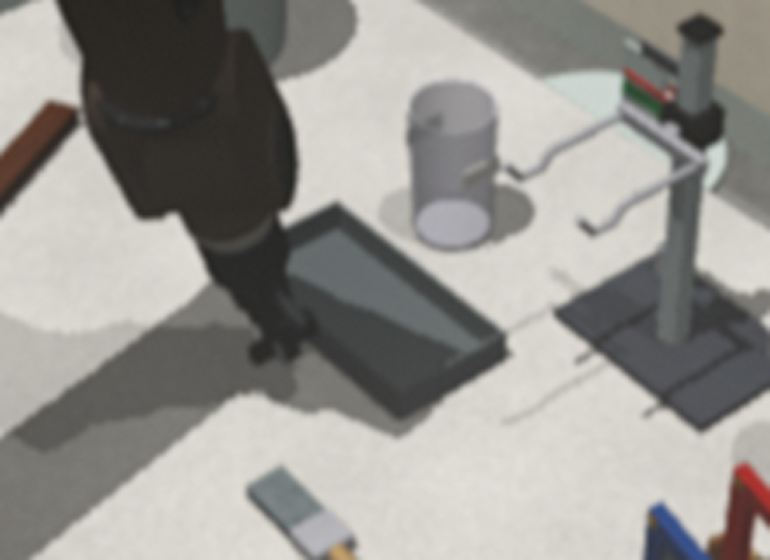

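View pics/w6.png

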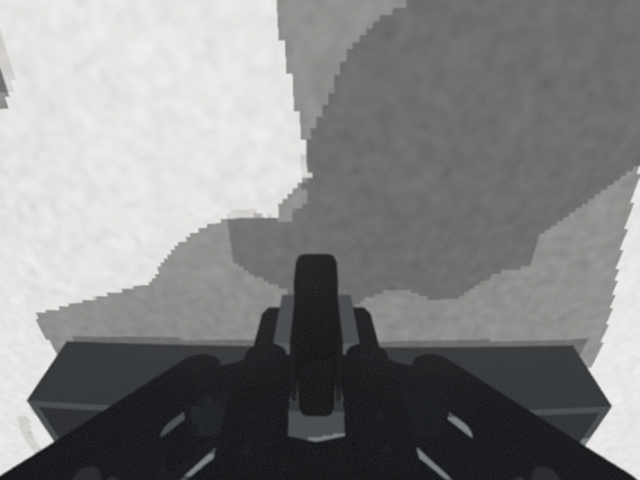

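Call:
{"api": "drive_tool", "payload": {
  "steps": [
    {"linear": [0,0,-1.5],"twist": [0,0.03,0],"jaw": 0},
    {"linear": [0,0,-1.5],"twist": [0,0.02,0],"jaw": 0},
    {"linear": [0,0,0],"twist": [0,0,0],"jaw": 0}
  ]
}}

```text
time: 4.9
tool_pos: [0.4766, 0.1896, 0.0141]
eef_rot: [2.142, 2.105, 0.162]
wrist_force: [-1.5, 1.0, -0.2]
gripper_width: 0.0133
```

```bash
python3 - <<'E'
from h import *
s=env.sense();print(s["time"],s["tool_pos"],s["wrist_force"],s["q"],R.from_rotvec(s["eef_rot"]).as_matrix())
E
```

```text
4.9 [0.4766 0.1896 0.0141] [-1.5067  0.9989 -0.2006] [ 0.2831  0.653   2.105  -0.2911  0.2344 -0.9923] [[ 0.0185  0.9853  0.1701]
 [ 0.9997 -0.0154 -0.0199]
 [-0.017   0.1704 -0.9852]]
```

Call:
{"api": "drive_tool", "payload": {
  "steps": [
    {"linear": [0,-8,-1],"twist": [0,0,0],"jaw": 0},
    {"linear": [1,-16,0],"twist": [0,0,0],"jaw": 0},
    {"linear": [2,-18,0],"twist": [0,0,0],"jaw": 0},
    {"linear": [2,-18,0],"twist": [0,0,0],"jaw": 0},
    {"linear": [2,-18,0],"twist": [0,0,0],"jaw": 0},
    {"linear": [2,-18,0],"twist": [0,0,0],"jaw": 0},
    {"linear": [3,-18,0],"twist": [0,0,0],"jaw": 0},
    {"linear": [3,-12,0],"twist": [0,0,0],"jaw": 0}
  ]
}}

```text
time: 5.57
tool_pos: [0.4914, 0.0618, 0.0131]
eef_rot: [2.141, 2.105, 0.163]
wrist_force: [-0.8, 2.6, 1.1]
gripper_width: 0.0136
```

```bash
python3 - <<'E'
from h import *
s=env.sense();print(s["time"],s["tool_pos"],s["wrist_force"],s["q"],R.from_rotvec(s["eef_rot"]).as_matrix())
shot("wrist","w7");shot("scene","s7")
E
```

```text
5.5667 [0.4914 0.0618 0.0131] [-0.7724  2.6082  1.1442] [ 0.0025  0.6427  2.1595 -0.1251  0.1689 -1.4297] [[ 0.0185  0.9851  0.171 ]
 [ 0.9997 -0.0152 -0.0205]
 [-0.0176  0.1713 -0.9851]]
```

View pics/w7.png

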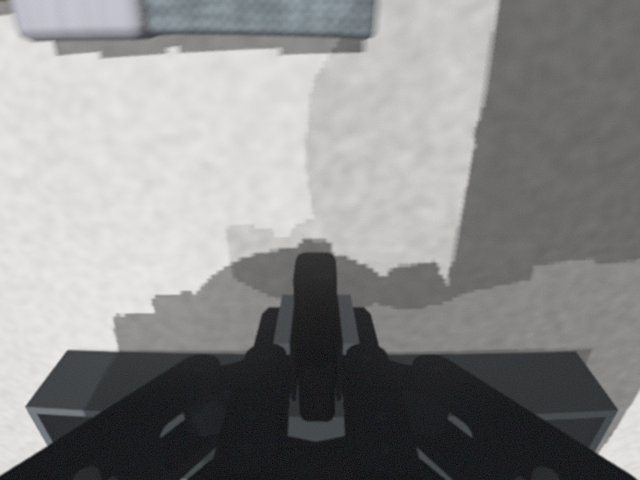

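View pics/s7.png

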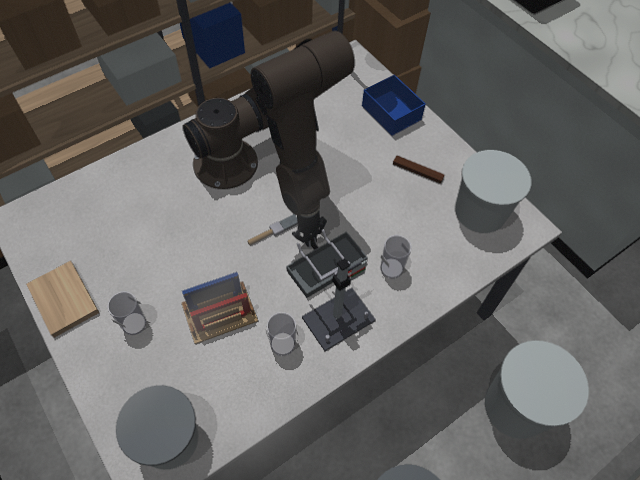

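```bash
python3 - <<'E'
from h import *
_,w=load("w7")
P=onz(w,[(28,407),(616,409)],.035);d=P[1]-P[0];print(P,P.mean(0),np.linalg.norm(d),np.degrees(np.arctan2(d[1],d[0]))-90)
y=np.radians(np.degrees(np.arctan2(d[1],d[0]))-90);print("center",P.mean(0)[:2]+.0625*np.array([np.cos(y),np.sin(y)]))
_,w=load("wrist0")
crop("wrist0",190,230,640,320,1.75,"c10");crop("wrist0",370,90,600,330,3,"c11");crop("s7",270,215,390,355,5,"c12")
E
```

```text
[[ 0.5272 -0.062   0.035 ]
 [ 0.5277  0.1864  0.035 ]] [0.5275 0.0622 0.035 ] 0.24837952203705221 -0.12927234928153553
center [0.59  0.062]
```

View pics/c11.png

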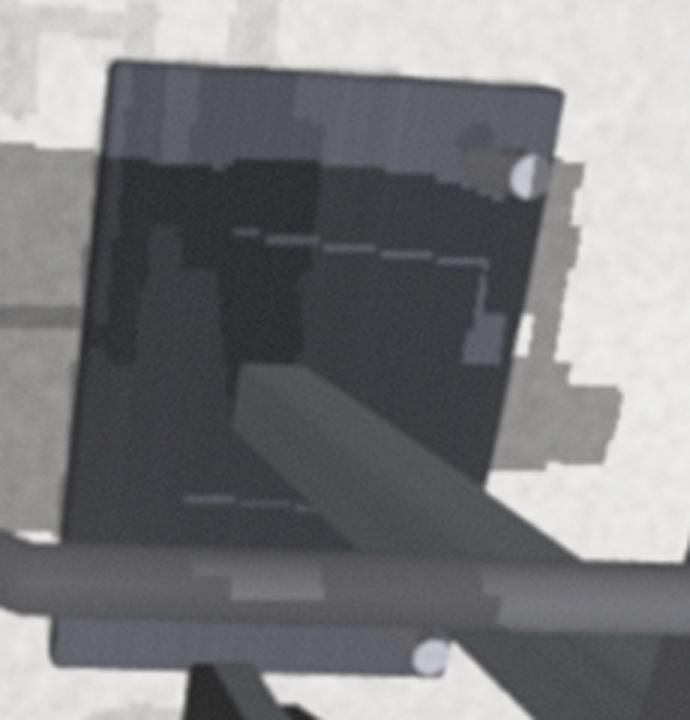

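View pics/c12.png

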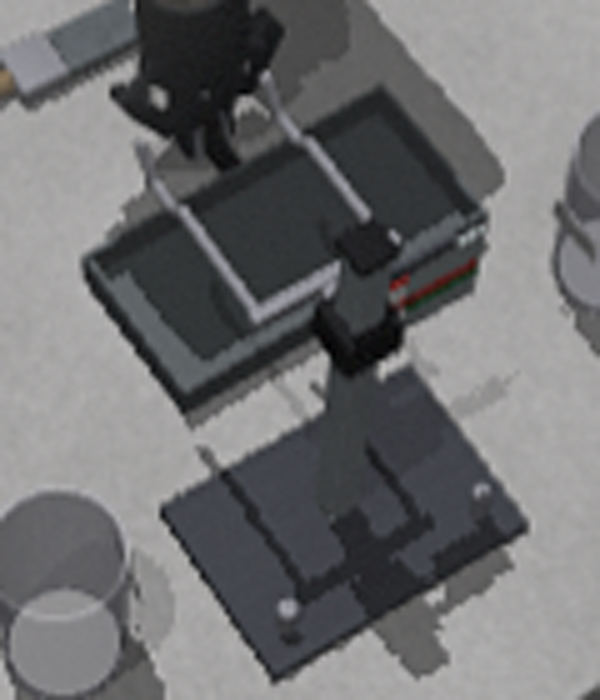

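```bash
python3 - <<'E'
from h import *
_,sc=load("s7");_,w0=load("wrist0")
def cr(pts,k,x,y): return [((a+.5)/k-.5+x,(b+.5)/k-.5+y) for a,b in pts]
def f(P,n):
    print(n,P[:,:2].ravel(),P.mean(0)[:2])
    for i,j in((0,1),(3,2),(1,2),(0,3)): print("  ",np.degrees(np.arctan2(*(P[j]-P[i])[[1,0]])),np.linalg.norm(P[j]-P[i]))
f(onz(w0,cr([(52,665),(110,62),(563,90),(445,676)],3,370,90),.007),"base w0 BL TL TR BR")
f(onz(sc,cr([(163,513),(413,368),(527,527),(277,682)],5,270,215),.007),"base s7")
f(onz(sc,cr([(85,265),(380,87),(487,213),(188,396)],5,270,215),.035),"tray s7")
E
```

```text
base w0 BL TL TR BR [ 0.6997 -0.1212  0.7062  0.0782  0.8468  0.0728  0.8405 -0.1272] [ 0.7733 -0.0243]
   88.12964648352205 0.19946401128788804
   88.18932079779283 0.20011015342762603
   -2.169950044435528 0.1407040446877735
   -2.4321760288003937 0.14091731308073516
base s7 [ 0.7045 -0.12    0.7119  0.0781  0.8467  0.0701  0.841  -0.1259] [ 0.776  -0.0244]
   87.85748396172525 0.19826537980258935
   88.35937082120064 0.19612771202985566
   -3.3883218883549233 0.13496939758792947
   -2.473431849278365 0.13665774700477343
tray s7 [ 0.5353 -0.0683  0.5331  0.1806  0.656   0.1805  0.6551 -0.0665] [0.5949 0.0566]
   90.5145137006552 0.2488674066324178
   89.80021903654315 0.24702770653814757
   -0.03305916042005448 0.12288170023479796
   0.8419091441896874 0.11979848065363326
```

Call:
{"api": "drive_tool", "payload": {
  "steps": [
    {"linear": [2,-8,0],"twist": [0,0,-0.005],"jaw": 0},
    {"linear": [5,-13,0],"twist": [0,0,-0.006],"jaw": 0},
    {"linear": [6,-14,0],"twist": [0,0,-0.006],"jaw": 0},
    {"linear": [6,-14,0],"twist": [0,0,-0.006],"jaw": 0},
    {"linear": [6,-14,0],"twist": [0,0,-0.006],"jaw": 0},
    {"linear": [5,-8,0],"twist": [0,0,-0.006],"jaw": 0},
    {"linear": [2,-3,0],"twist": [0,0,0],"jaw": 0},
    {"linear": [0,0,0],"twist": [0,0,0],"jaw": 0}
  ]
}}

```text
time: 6.33
tool_pos: [0.5237, -0.0107, 0.0131]
eef_rot: [2.177, 2.065, 0.159]
wrist_force: [-0.1, -0.2, 1.7]
gripper_width: 0.0134
```

```bash
python3 - <<'E'
from h import *
s=env.sense();print(s["time"],s["tool_pos"],s["wrist_force"],s["q"],R.from_rotvec(s["eef_rot"]).as_matrix())
shot("wrist","w8");shot("scene","s8");shot("side","d8")
crop("s8",250,215,390,355,5,"c13");crop("d8",240,150,440,310,4,"c14")
E
```

```text
6.3333 [ 0.5237 -0.0107  0.0131] [-0.1479 -0.192   1.6682] [-0.1461  0.6583  2.0921 -0.0058  0.2189 -1.6585] [[ 0.0543  0.984   0.1695]
 [ 0.9984 -0.0505 -0.0262]
 [-0.0172  0.1707 -0.9852]]
```

View pics/w8.png

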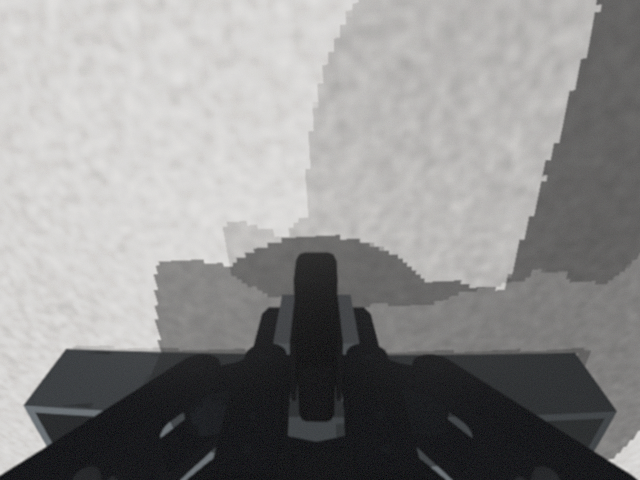

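View pics/c13.png

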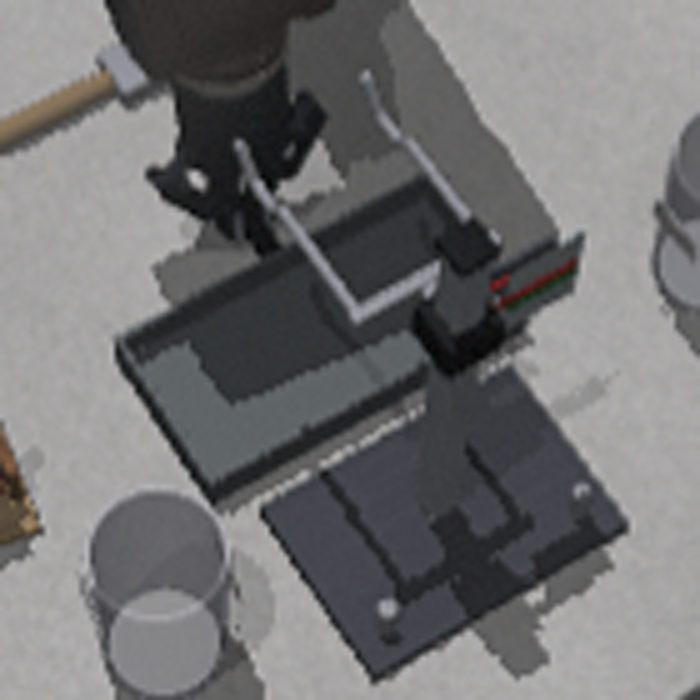

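View pics/c14.png

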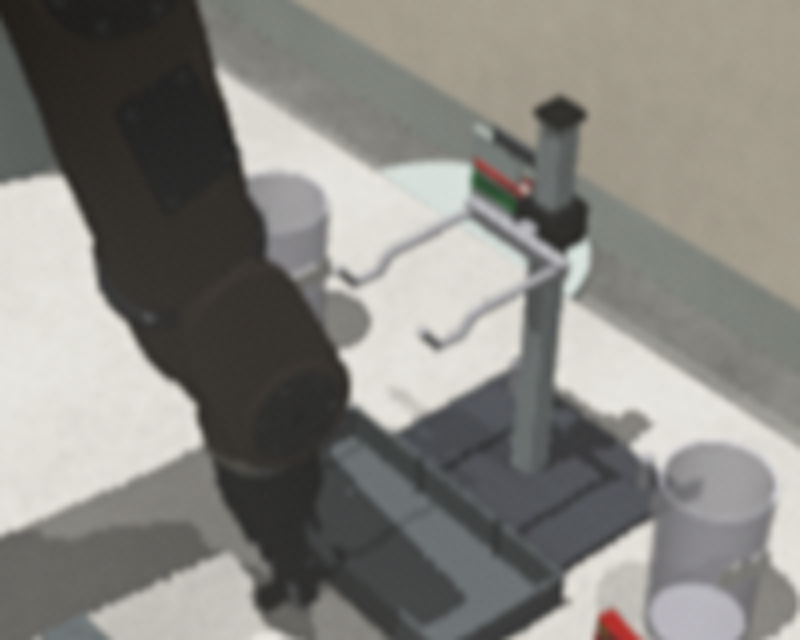

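```bash
python3 - <<'E'
from h import *
_,sc=load("s8");_,w=load("w8")
def cr(pts,k,x,y): return [((a+.5)/k-.5+x,(b+.5)/k-.5+y) for a,b in pts]
crop("s8",262,240,352,325,8.5,"c15")
print("base",onz(sc,cr([(263,513),(513,372),(627,527),(377,682)],5,250,215),.007)[:,:2])
P=onz(sc,cr([(118,345),(418,177),(215,485)],5,250,215),.035);print(P)
P=onz(w,[(25.5,406.5),(616,409)],.035);d=P[1]-P[0];y=np.arctan2(d[1],d[0])-np.pi/2;print(P,np.linalg.norm(d),np.degrees(y))
print("center",P.mean(0)[:2]+.0625*np.array([np.cos(y),np.sin(y)]))
E
```

```text
base [[ 0.7045 -0.12  ]
 [ 0.7143  0.0763]
 [ 0.8467  0.0701]
 [ 0.841  -0.1259]]
[[ 0.5607 -0.1383  0.035 ]
 [ 0.5679  0.1018  0.035 ]
 [ 0.6811 -0.1415  0.035 ]]
[[ 0.5546 -0.1367  0.035 ]
 [ 0.5645  0.1125  0.035 ]] 0.24935964575919223 -2.260775919258644
center [ 0.622  -0.0146]
```

View pics/c15.png

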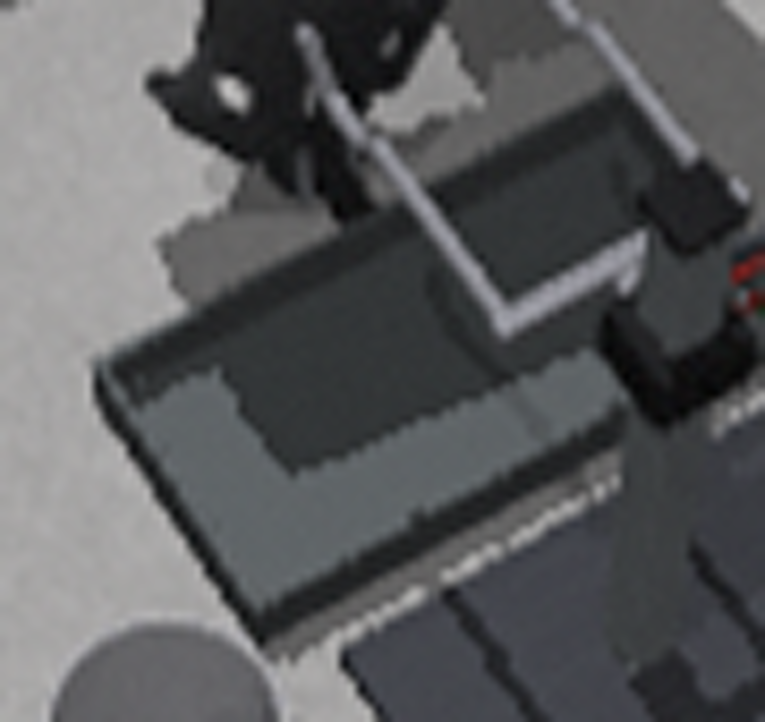

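Call:
{"api": "drive_tool", "payload": {
  "steps": [
    {"linear": [0.5,-2,0],"twist": [0,0,0],"jaw": 0},
    {"linear": [0.5,-1.5,0],"twist": [0,0,0],"jaw": 0},
    {"linear": [0,0,0],"twist": [0,0,0],"jaw": 0},
    {"linear": [0,0,0],"twist": [0,0,0],"jaw": 35},
    {"linear": [0,0,0],"twist": [0,0,0],"jaw": 35},
    {"linear": [0,0,0],"twist": [0,0,0],"jaw": 35},
    {"linear": [-2,0,10],"twist": [0,0,0],"jaw": 35},
    {"linear": [-3,0,18],"twist": [0,0,0],"jaw": 35}
  ]
}}

```text
time: 7.15
tool_pos: [0.5186, -0.0141, 0.0403]
eef_rot: [2.18, 2.068, 0.156]
wrist_force: [-1.3, 0.1, 0.8]
gripper_width: 0.03
```

```bash
python3 - <<'E'
from h import *
s=env.sense();print(s["time"],s["tool_pos"],s["wrist_force"],s["q"],R.from_rotvec(s["eef_rot"]).as_matrix())
shot("wrist","w9");shot("scene","s9")
E
```

```text
7.15 [ 0.5186 -0.0141  0.0403] [-1.3218  0.1494  0.7864] [-0.1549  0.6009  2.0907  0.0024  0.2814 -1.6753] [[ 0.054   0.9847  0.1659]
 [ 0.9984 -0.0505 -0.0252]
 [-0.0165  0.167  -0.9858]]
```

View pics/w9.png

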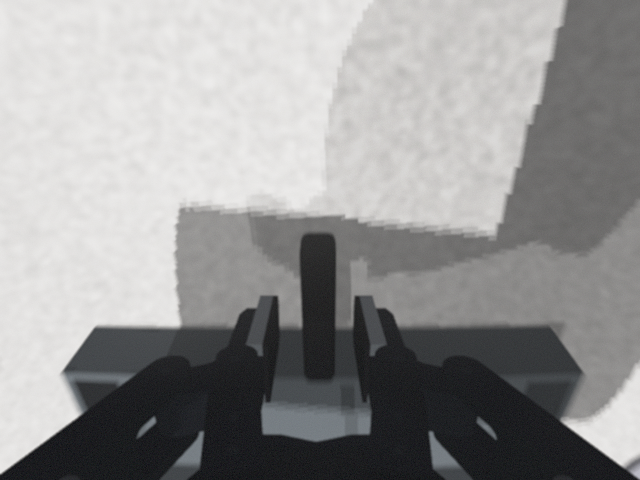

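Call:
{"api": "drive_tool", "payload": {
  "steps": [
    {"linear": [-8,0,25],"twist": [0.002,0.034,0],"jaw": 35},
    {"linear": [-10,0,38],"twist": [0.002,0.034,0],"jaw": 50},
    {"linear": [-10,0,38],"twist": [0.002,0.034,0],"jaw": 50},
    {"linear": [-10,0,38],"twist": [0.002,0.034,0],"jaw": 50},
    {"linear": [-6,-10,36],"twist": [0.002,0.034,0],"jaw": 50},
    {"linear": [0,-30,20],"twist": [0,0,-0.12],"jaw": 50},
    {"linear": [0,-35,10],"twist": [0,0,-0.12],"jaw": 50},
    {"linear": [5,-35,0],"twist": [0,0,-0.12],"jaw": 50}
  ]
}}

```text
time: 7.92
tool_pos: [0.4804, -0.1252, 0.2489]
eef_rot: [2.621, 1.708, -0.016]
wrist_force: [0.7, -0.5, -0.7]
gripper_width: 0.0429
```

Call:
{"api": "drive_tool", "payload": {
  "steps": [
    {"linear": [10,-35,0],"twist": [0,0,-0.12],"jaw": 50},
    {"linear": [10,-35,0],"twist": [0,0,-0.12],"jaw": 50},
    {"linear": [10,-35,0],"twist": [0,0,-0.12],"jaw": 50},
    {"linear": [10,-35,0],"twist": [0,0,-0.12],"jaw": 50},
    {"linear": [15,-20,0],"twist": [0,0,-0.12],"jaw": 50},
    {"linear": [20,-10,0],"twist": [0,0,-0.12],"jaw": 50},
    {"linear": [10,0,0],"twist": [0,0,-0.12],"jaw": 50},
    {"linear": [5,0,0],"twist": [0,0,-0.12],"jaw": 50}
  ]
}}

```text
time: 8.58
tool_pos: [0.5712, -0.295, 0.2452]
eef_rot: [3.125, 0.302, -0.025]
wrist_force: [0.2, -0.2, -0.0]
gripper_width: 0.0429
```

```bash
python3 - <<'E'
from h import *
s=env.sense();M=R.from_rotvec(s["eef_rot"]).as_matrix();print(s["time"],s["tool_pos"],s["wrist_force"],s["q"],M)
print(np.degrees(np.arctan2(M[1,0],M[0,0])))
shot("wrist","w10");shot("scene","s10")
E
```

```text
8.5833 [ 0.5712 -0.295   0.2452] [ 0.1623 -0.2205 -0.0424] [-0.5749  0.5092  1.4866 -0.0124  1.1574 -0.7625] [[ 0.9814  0.1915 -0.0159]
 [ 0.1915 -0.9815 -0.0032]
 [-0.0162  0.0001 -0.9999]]
11.040425910435564
```

View pics/w10.png

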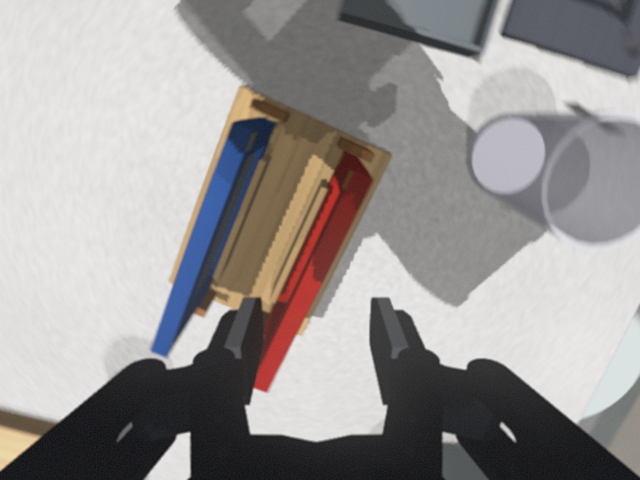

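View pics/s10.png

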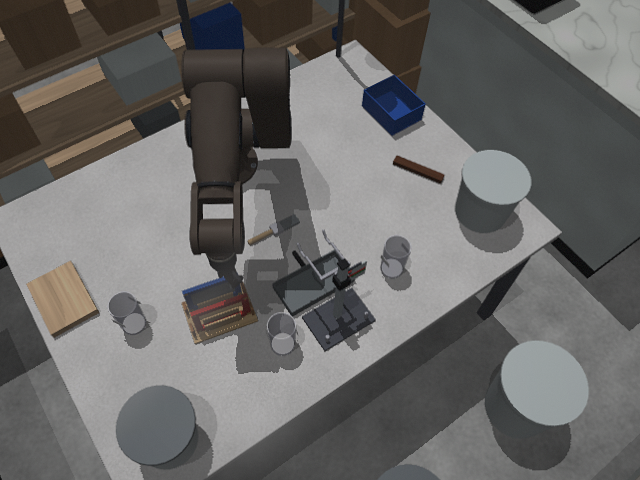

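```bash
python3 - <<'E'
from h import *
crop("w10",140,80,400,400,2.2,"c16")
E
```

```text
(no output)
```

View pics/c16.png

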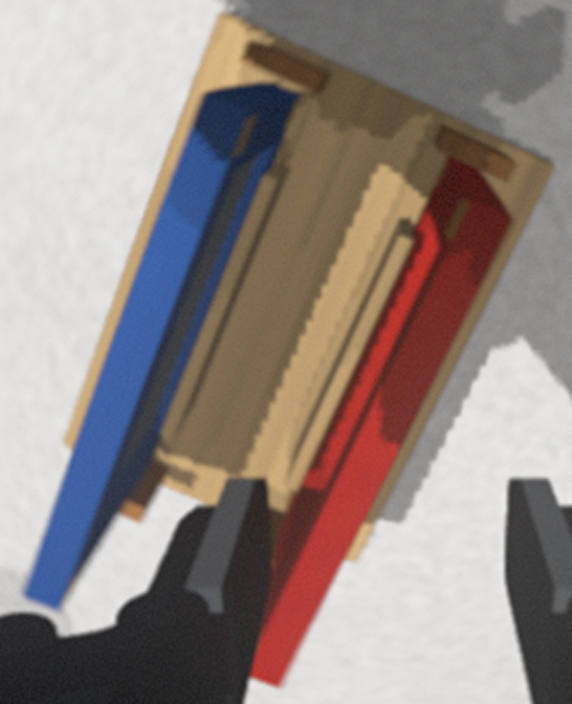

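```bash
cat > ov.py <<'E'
from h import *
def box(cx,cy,yaw,z0,z1,wy=.18,tx=.014):
    a=np.radians(yaw);ex=np.array([np.cos(a),np.sin(a),0]);ey=np.array([-np.sin(a),np.cos(a),0]);c=np.array([cx,cy,0])
    return [c+sx*tx/2*ex+sy*wy/2*ey+np.array([0,0,z]) for z in(z0,z1) for sx in(-1,1) for sy in(-1,1)]
E=[(0,1),(2,3),(0,2),(1,3),(4,5),(6,7),(4,6),(5,7),(0,4),(1,5),(2,6),(3,7)]
def draw(im,c,X,x0,y0,k,col):
    p=(proj(c,X)-[x0,y0]+.5)*k-.5
    for i,j in E: cv2.line(im,tuple(np.round(p[i]).astype(int)),tuple(np.round(p[j]).astype(int)),col,1,cv2.LINE_AA)
def over(f,x0,y0,x1,y1,k,o,boxes):
    im,c=load(f);im=cv2.resize(im[y0:y1,x0:x1],None,fx=k,fy=k,interpolation=cv2.INTER_CUBIC)
    for X,col in boxes: draw(im,c,X,x0,y0,k,col)
    cv2.imwrite(f"pics/{o}.png",im)
E
python3 - <<'E'
from ov import *
b=[(box(.571,-.341,-12,.01,.14),(0,255,0)),(box(.571,-.341,-12,.12,.14),(0,255,255))]
over("w10",140,80,400,400,2.2,"o1",b)
over("scene0",170,250,280,350,6,"o2",b)
over("side0",330,280,450,410,4.5,"o3",b)
E
```

```text
(no output)
```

View pics/o1.png

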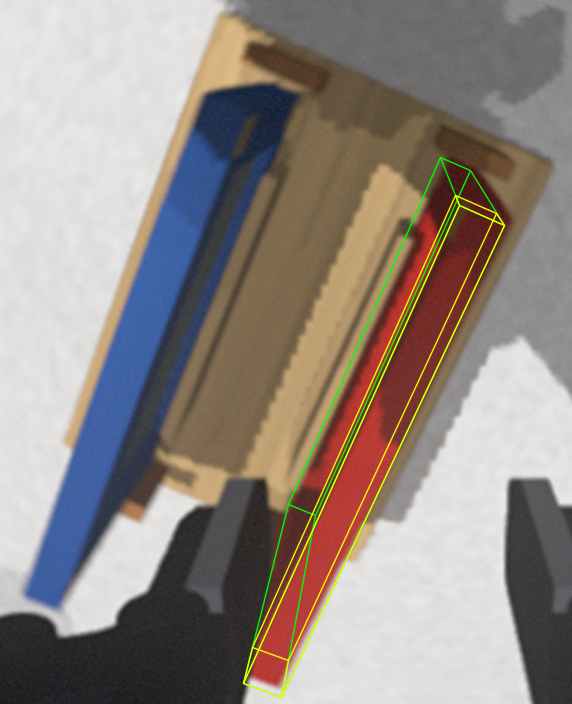

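View pics/o2.png

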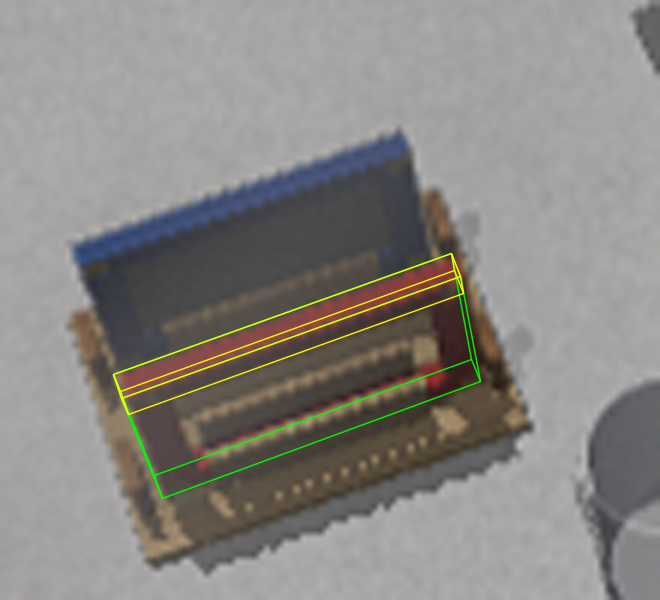

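View pics/o3.png

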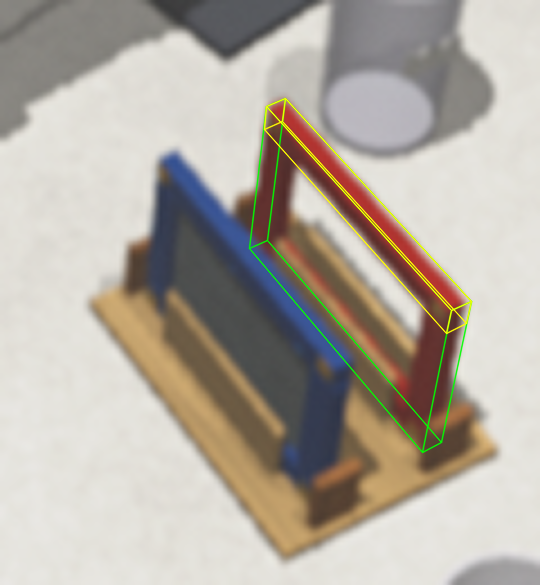

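Call:
{"api": "drive_tool", "payload": {
  "steps": [
    {"linear": [0,-11,-12],"twist": [0,-0.004,-0.103],"jaw": 50},
    {"linear": [0,-11,-12],"twist": [0,-0.004,-0.103],"jaw": 50},
    {"linear": [1,-11,-12],"twist": [0,-0.004,-0.103],"jaw": 50},
    {"linear": [0,-12,-12],"twist": [0,-0.004,-0.101],"jaw": 50},
    {"linear": [0,0,0],"twist": [0,0,0],"jaw": 50}
  ]
}}

```text
time: 9.1
tool_pos: [0.5701, -0.3401, 0.1957]
eef_rot: [-3.123, 0.332, 0.004]
wrist_force: [0.6, -0.3, 0.1]
gripper_width: 0.043
```

```bash
python3 - <<'E'
from ov import *
s=env.sense();M=R.from_rotvec(s["eef_rot"]).as_matrix();print(s["time"],s["tool_pos"],s["wrist_force"],s["q"],M)
print(np.degrees(np.arctan2(M[1,0],M[0,0])))
shot("wrist","w11")
b=[(box(.572,-.340,-12.5,.01,.14),(0,255,0)),(box(.572,-.340,-12.5,.12,.14),(0,255,255))]
over("w11",100,0,500,480,1.2,"o4",b)
E
```

```text
9.1 [ 0.5701 -0.3401  0.1957] [ 0.6231 -0.3449  0.1354] [-0.637   0.5812  1.4936 -0.0009  1.0694 -0.4248] [[ 0.9777 -0.2102 -0.0026]
 [-0.2102 -0.9777  0.001 ]
 [-0.0028 -0.0004 -1.    ]]
-12.13525867175602
```

View pics/o4.png

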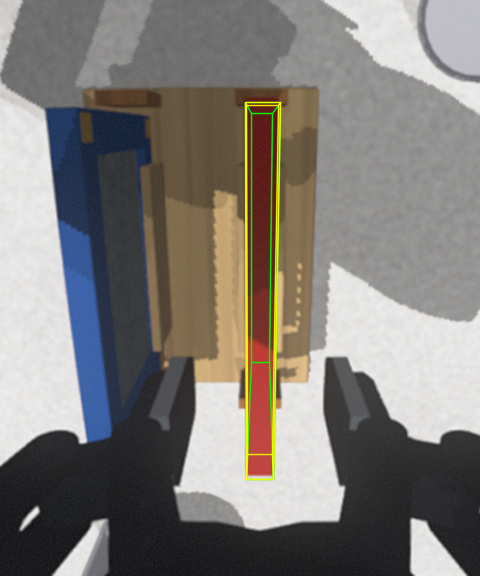

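Call:
{"api": "drive_tool", "payload": {
  "steps": [
    {"linear": [0.5,0,-26],"twist": [0,0,-0.004],"jaw": 50},
    {"linear": [0.5,0,-26],"twist": [0,0,0],"jaw": 50},
    {"linear": [0.5,0,-22],"twist": [0,0,0],"jaw": 50},
    {"linear": [0,0,-10],"twist": [0,0,0],"jaw": 50},
    {"linear": [0,0,0],"twist": [0,0,0],"jaw": 50}
  ]
}}

```text
time: 9.57
tool_pos: [0.5724, -0.3381, 0.1127]
eef_rot: [-3.123, 0.329, 0.004]
wrist_force: [0.3, 0.4, -0.3]
gripper_width: 0.0429
```

```bash
python3 - <<'E'
from ov import *
s=env.sense();print(s["time"],s["tool_pos"],s["wrist_force"])
shot("wrist","w12");shot("side","d12");crop("d12",320,240,460,420,3.3,"c17")
E
```

```text
9.5667 [ 0.5724 -0.3381  0.1127] [ 0.2958  0.3839 -0.3346]
```

View pics/w12.png

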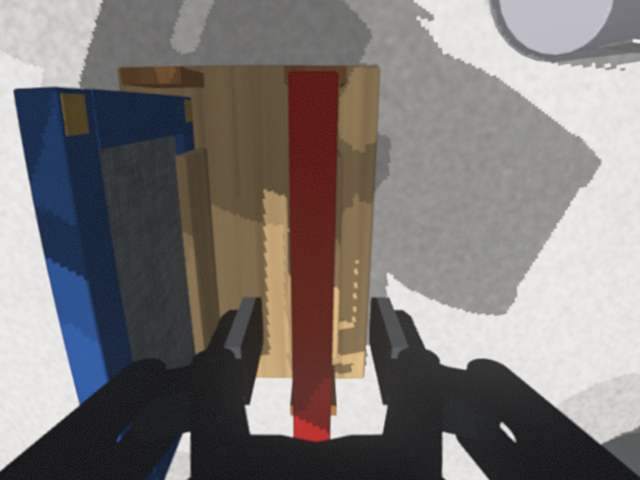

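View pics/c17.png

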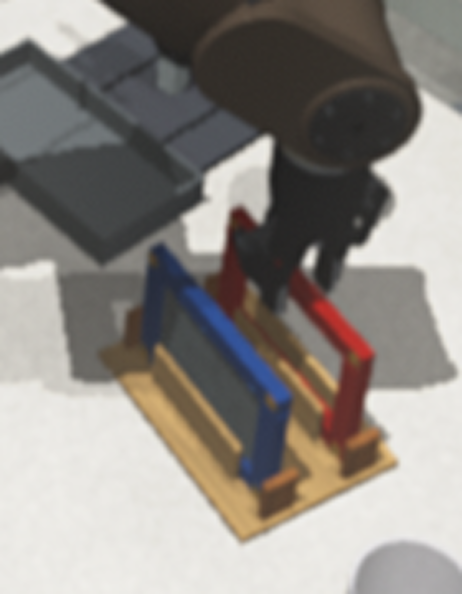

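Call:
{"api": "drive_tool", "payload": {
  "steps": [
    {"linear": [0,0,-1],"twist": [0,0,0],"jaw": 25},
    {"linear": [0,0,0],"twist": [0,0,0],"jaw": 10},
    {"linear": [0,0,0],"twist": [0,0,0],"jaw": 0},
    {"linear": [0,0,0],"twist": [0,0,0],"jaw": 0},
    {"linear": [0,0,0],"twist": [0,0,0],"jaw": 0}
  ],
  "force": 60
}}

```text
time: 10.08
tool_pos: [0.5732, -0.3394, 0.1145]
eef_rot: [3.122, -0.335, 0.003]
wrist_force: [-1.1, 1.1, 7.6]
gripper_width: 0.0128
```

Call:
{"api": "drive_tool", "payload": {
  "steps": [
    {"linear": [0,0,3],"twist": [0,0,0],"jaw": 0},
    {"linear": [0,0,7],"twist": [0,0,0],"jaw": 0},
    {"linear": [0,0,10],"twist": [0,0,0],"jaw": 0},
    {"linear": [0,0,0],"twist": [0,0,0],"jaw": 0}
  ]
}}

```text
time: 10.42
tool_pos: [0.5734, -0.3395, 0.1354]
eef_rot: [3.122, -0.336, 0.003]
wrist_force: [-2.0, 0.2, -0.6]
gripper_width: 0.0131
```

```bash
python3 - <<'E'
from ov import *
s=env.sense();print(s["time"],s["tool_pos"],s["wrist_force"],s["ft_torque"],s["gripper_width"])
shot("wrist","w13");shot("side","d13");crop("d13",320,240,460,420,3.3,"c18")
E
```

```text
10.4167 [ 0.5734 -0.3395  0.1354] [-2.0423  0.2228 -0.5658] [ 0.1273  0.3746 -0.0391] 0.013081612692389713
```

View pics/w13.png

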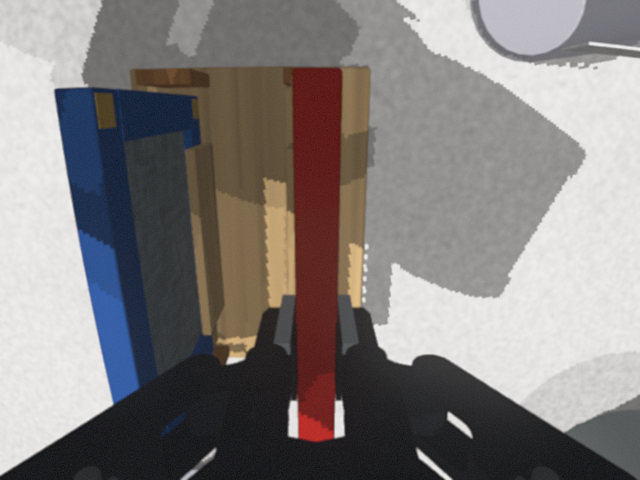

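View pics/c18.png

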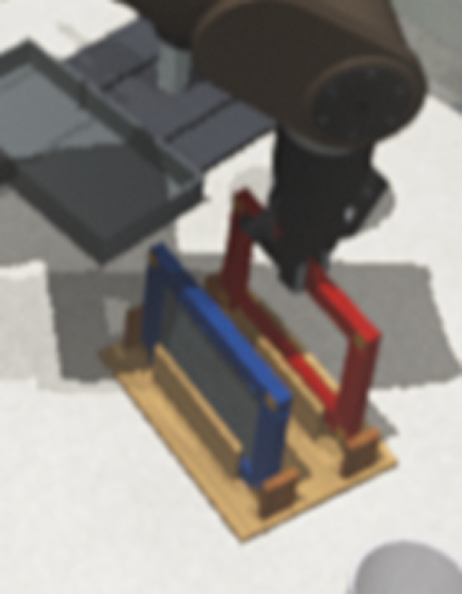

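Call:
{"api": "drive_tool", "payload": {
  "steps": [
    {"linear": [0,0,12],"twist": [0,0,0],"jaw": 0},
    {"linear": [0,0,14],"twist": [0,0,0],"jaw": 0},
    {"linear": [0,0,16],"twist": [0,0,0],"jaw": 0},
    {"linear": [0,0,30],"twist": [0,0,0],"jaw": 0},
    {"linear": [0,0,30],"twist": [0,0,0],"jaw": 0},
    {"linear": [0,0,30],"twist": [0,0,0],"jaw": 0},
    {"linear": [0,0,15],"twist": [0,0,0],"jaw": 0},
    {"linear": [0,0,0],"twist": [0,0,0],"jaw": 0}
  ]
}}

```text
time: 11.18
tool_pos: [0.5738, -0.3397, 0.2847]
eef_rot: [3.12, -0.335, 0.009]
wrist_force: [-0.6, -0.7, -1.1]
gripper_width: 0.0135
```

```bash
python3 - <<'E'
from ov import *
s=env.sense();print(s["time"],s["tool_pos"],s["wrist_force"],s["ft_torque"],s["gripper_width"],s["q"])
shot("wrist","w14");shot("side","d14");crop("d14",270,120,470,420,2,"c19")
E
```

```text
11.1833 [ 0.5738 -0.3397  0.2847] [-0.5624 -0.6726 -1.1208] [-0.0442 -0.0414 -0.0108] 0.01354088266645629 [-0.6333  0.507   1.3827 -0.0005  1.2448 -0.419 ]
```

View pics/w14.png

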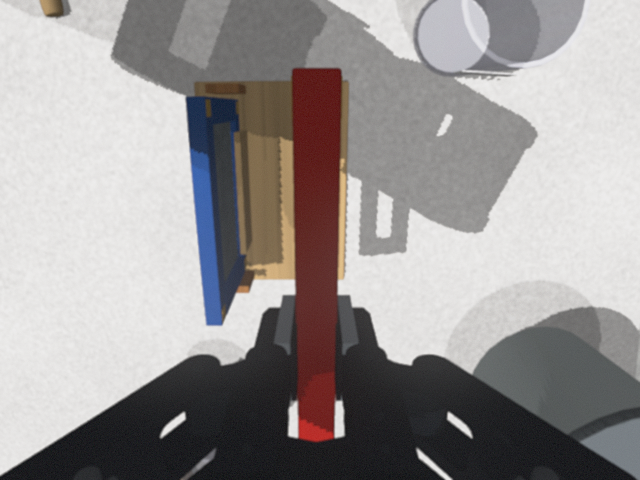

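View pics/c19.png

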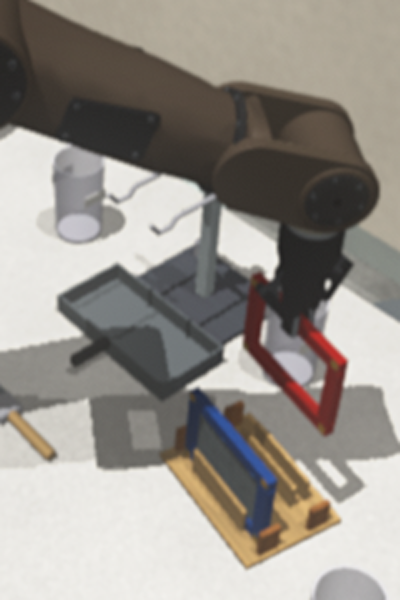

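Call:
{"api": "drive_tool", "payload": {
  "steps": [
    {"linear": [-8,6,3],"twist": [0,0,0.02],"jaw": 0},
    {"linear": [-12,20,4],"twist": [0,0,0.04],"jaw": 0},
    {"linear": [-12,28,3],"twist": [0,0,0.04],"jaw": 0},
    {"linear": [-8,30,0],"twist": [0,0,0.04],"jaw": 0},
    {"linear": [-4,30,0],"twist": [0,0,0.039],"jaw": 0},
    {"linear": [0,30,0],"twist": [0,0,0],"jaw": 0},
    {"linear": [0,30,0],"twist": [0,0,0],"jaw": 0},
    {"linear": [0,30,0],"twist": [0,0,0],"jaw": 0}
  ]
}}

```text
time: 11.95
tool_pos: [0.5276, -0.1334, 0.2889]
eef_rot: [-3.141, 0.054, 0.003]
wrist_force: [0.4, 0.0, -1.7]
gripper_width: 0.0128
```

Call:
{"api": "drive_tool", "payload": {
  "steps": [
    {"linear": [0,30,0],"twist": [0,0,0],"jaw": 0},
    {"linear": [0,30,0],"twist": [0,0,0],"jaw": 0},
    {"linear": [0,28,0],"twist": [0,0,0],"jaw": 0},
    {"linear": [0,20,0],"twist": [0,0,0],"jaw": 0},
    {"linear": [0,10,0],"twist": [0,0,0],"jaw": 0},
    {"linear": [0,0,0],"twist": [0,0,0],"jaw": 0},
    {"linear": [0,0,0],"twist": [0,0,0],"jaw": 0}
  ]
}}

```text
time: 12.53
tool_pos: [0.5285, -0.0172, 0.2895]
eef_rot: [3.14, -0.053, -0.001]
wrist_force: [1.1, -0.7, -1.2]
gripper_width: 0.013
```

```bash
python3 - <<'E'
from ov import *
s=env.sense();print(s["time"],s["tool_pos"],s["wrist_force"],s["ft_torque"],s["gripper_width"],s["q"]);M=R.from_rotvec(s["eef_rot"]).as_matrix();print(M)
shot("wrist","w15");shot("side","d15");shot("scene","s15");crop("d15",230,100,440,310,3,"c20");crop("s15",240,170,400,350,4,"c21")
E
```

```text
12.5333 [ 0.5285 -0.0172  0.2895] [ 1.0836 -0.7494 -1.1917] [ 0.0471 -0.0507 -0.0052] 0.012958264211827055 [-0.1571  0.2957  1.7131 -0.0009  1.1336 -0.1228]
[[ 0.9994 -0.0339 -0.0009]
 [-0.0339 -0.9994 -0.0007]
 [-0.0009  0.0007 -1.    ]]
```

View pics/w15.png

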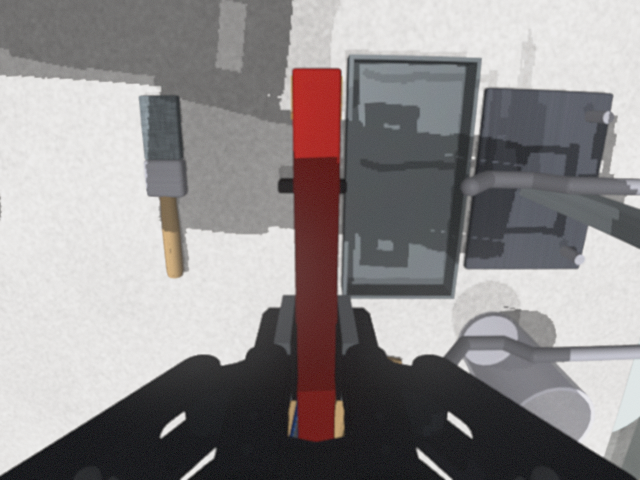

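View pics/c20.png

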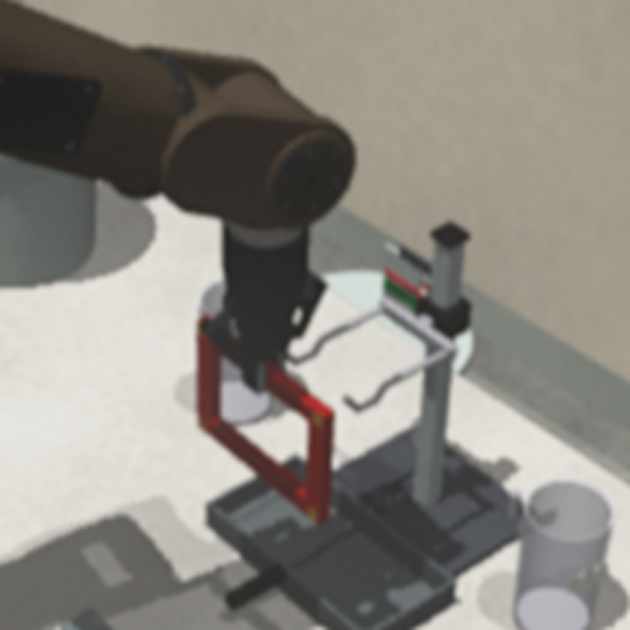

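View pics/c21.png

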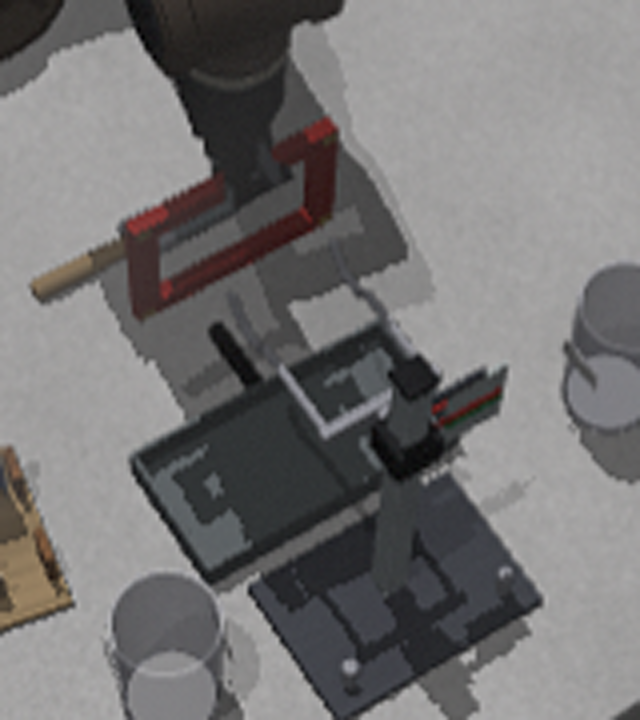

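```bash
python3 - <<'E'
from ov import *
crop("w15",330,40,640,380,2.2,"c22")
E
```

```text
(no output)
```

View pics/c22.png

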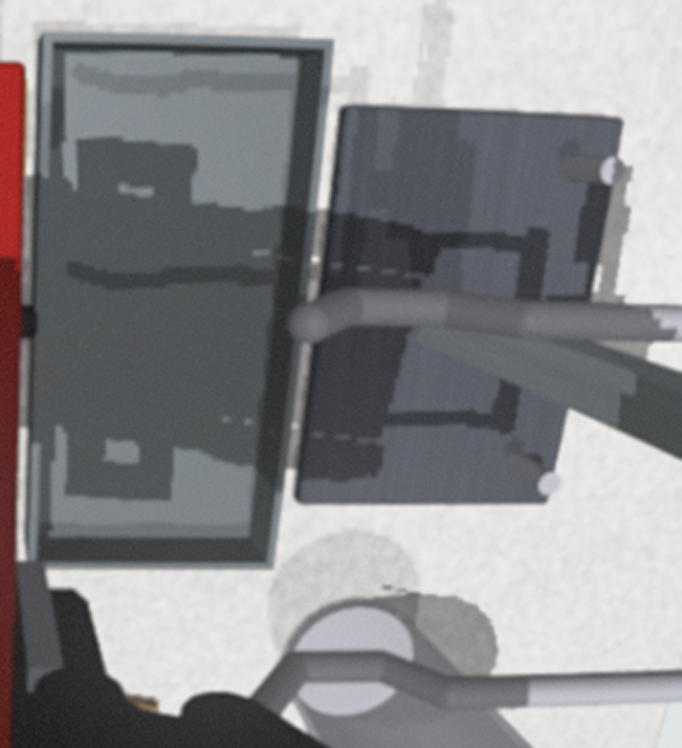

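```bash
python3 - <<'E'
from ov import *
_,w=load("w15")
def cr(pts,k=2.2,x=330,y=40): return [((a+.5)/k-.5+x,(b+.5)/k-.5+y) for a,b in pts]
def f(P,n):
    print(n,P[:,:2].ravel(),P.mean(0)[:2])
    for i,j in((0,1),(3,2),(1,2),(0,3)): print("  ",np.degrees(np.arctan2(*(P[j]-P[i])[[1,0]])),np.linalg.norm(P[j]-P[i]))
f(onz(w,cr([(28,563),(41,33),(333,41),(272,568)]),.035),"tray")
for z in(.006,.008,.010):f(onz(w,cr([(296,501),(344,107),(621,121),(549,502)]),z),"base")
print("seats",onz(w,cr([(355,307),(445,309),(300,665),(385,665)]),.246))
print("straight",onz(w,cr([(520,320),(640,322),(460,692),(670,685)]),.260))
print("tip",onz(w,cr([(305,323)]),.268))
E
```

```text
tray [ 0.555  -0.1367  0.5641  0.1091  0.6892  0.1038  0.6791 -0.1444] [ 0.6219 -0.017 ]
   87.8754572949648 0.24597928227591642
   87.68303067868727 0.2483750353122727
   -2.431362172975345 0.12520747422295875
   -3.5361734161306844 0.12440927548655133
base [ 0.6997 -0.1203  0.7078  0.0776  0.8478  0.0714  0.8422 -0.1268] [ 0.7744 -0.0245]
   87.63672931716253 0.19813197387637602
   88.37562153982692 0.19827494036267487
   -2.5298212481313582 0.14012764736430353
   -2.57762476293122 0.14268495688089713
base [ 0.6989 -0.1195  0.707   0.0775  0.8464  0.0714  0.8408 -0.1259] [ 0.7733 -0.0241]
   87.63672931716252 0.19720287079271911
   88.37562153982692 0.19734516686424003
   -2.5298212481313587 0.1394705447941097
   -2.5776247629312263 0.14201586228280774
base [ 0.6981 -0.1186  0.7062  0.0775  0.8449  0.0714  0.8393 -0.125 ] [ 0.7721 -0.0237]
   87.63672931716252 0.1962737677090623
   88.37562153982695 0.19641539336580516
   -2.529821248131361 0.13881344222391573
   -2.5776247629312103 0.14134676768471832
seats [[ 0.6151  0.0277  0.246 ]
 [ 0.6355  0.0268  0.246 ]
 [ 0.6108 -0.0619  0.246 ]
 [ 0.6327 -0.0631  0.246 ]]
straight [[ 0.6443  0.0268  0.26  ]
 [ 0.6714  0.0259  0.26  ]
 [ 0.6449 -0.0624  0.26  ]
 [ 0.7001 -0.0645  0.26  ]]
tip [[0.5958 0.0289 0.268 ]]
```

Call:
{"api": "drive_tool", "payload": {
  "steps": [
    {"linear": [3,0,6],"twist": [0,0,-0.004],"jaw": 0},
    {"linear": [10,0,0],"twist": [0,0,0],"jaw": 0},
    {"linear": [16,0,0],"twist": [0,0,0],"jaw": 0},
    {"linear": [18,0,0],"twist": [0,0,0],"jaw": 0},
    {"linear": [18,-0.5,0],"twist": [0,0,0],"jaw": 0},
    {"linear": [18,0,0],"twist": [0,0,0],"jaw": 0},
    {"linear": [12,0,0],"twist": [0,0,0],"jaw": 0},
    {"linear": [0,0,0],"twist": [0,0,0],"jaw": 0}
  ]
}}

```text
time: 13.35
tool_pos: [0.6263, -0.0182, 0.2953]
eef_rot: [3.14, -0.063, 0.001]
wrist_force: [-0.6, 0.5, -2.1]
gripper_width: 0.0128
```

```bash
python3 - <<'E'
from ov import *
s=env.sense();print(s["time"],s["tool_pos"],s["wrist_force"],s["ft_torque"],s["gripper_width"],s["q"]);M=R.from_rotvec(s["eef_rot"]).as_matrix();print(M)
shot("wrist","w16");shot("side","d16");shot("scene","s16");crop("d16",260,120,440,280,4,"c23");crop("s16",260,190,400,330,5,"c24")
E
```

```text
13.35 [ 0.6263 -0.0182  0.2953] [-0.6417  0.5499 -2.1016] [ 0.0043  0.011  -0.0318] 0.01282420334867691 [-0.1342  0.4393  1.4702 -0.0006  1.2314 -0.0942]
[[ 0.9992 -0.0398  0.0006]
 [-0.0398 -0.9992 -0.0006]
 [ 0.0006  0.0006 -1.    ]]
```

View pics/w16.png

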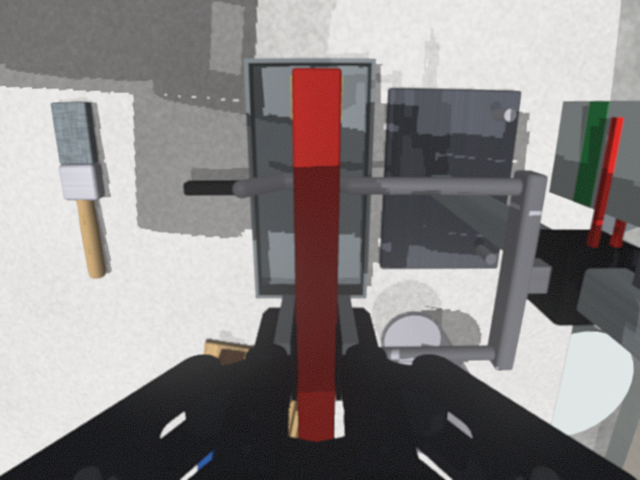

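View pics/c23.png

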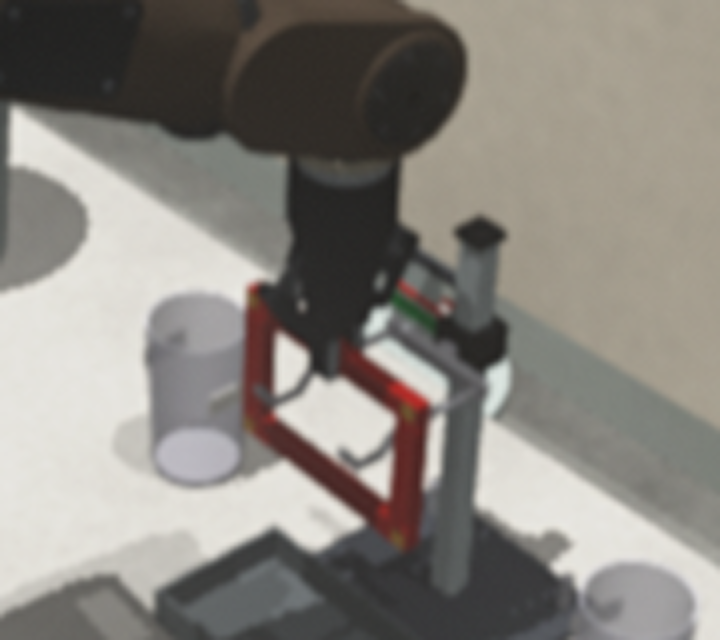

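View pics/c24.png

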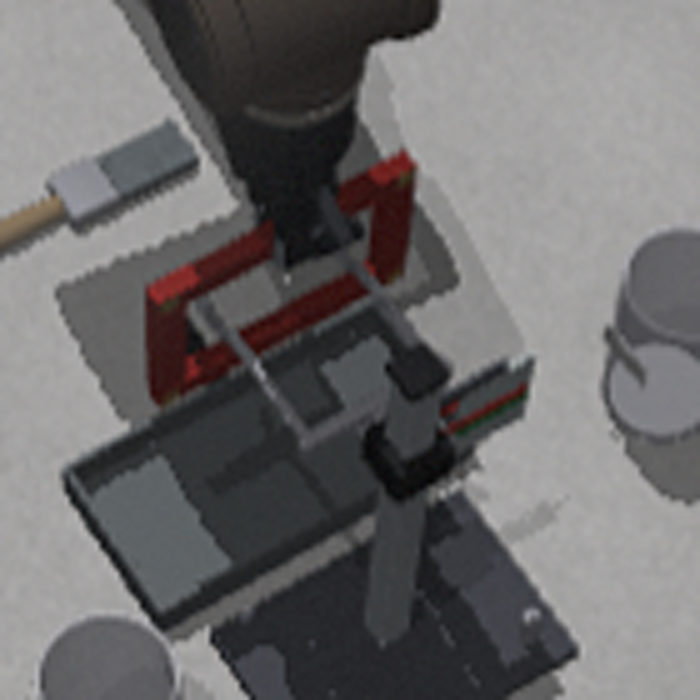

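Call:
{"api": "drive_tool", "payload": {
  "steps": [
    {"linear": [-1.5,0,-8],"twist": [0,0,0],"jaw": 0},
    {"linear": [-1,0,-12],"twist": [0,0,0],"jaw": 0},
    {"linear": [0,0,-12],"twist": [0,0,0],"jaw": 0},
    {"linear": [0,0,-7],"twist": [0,0,0],"jaw": 0},
    {"linear": [0,0,-4],"twist": [0,0,0],"jaw": 0},
    {"linear": [0,0,0],"twist": [0,0,0],"jaw": 0}
  ]
}}

```text
time: 14.0
tool_pos: [0.621, -0.0177, 0.2523]
eef_rot: [3.141, -0.062, -0.002]
wrist_force: [-0.1, -0.1, -0.7]
gripper_width: 0.0126
```

```bash
python3 - <<'E'
from ov import *
s=env.sense();print(s["time"],s["tool_pos"],s["wrist_force"],s["ft_torque"])
shot("wrist","w17");shot("side","d17");crop("d17",280,150,420,270,5,"c25");crop("w17",160,60,640,400,1.65,"c26")
E
```

```text
14.0 [ 0.621  -0.0177  0.2523] [-0.0621 -0.0954 -0.6517] [-0.0068  0.0083  0.0492]
```

View pics/c26.png

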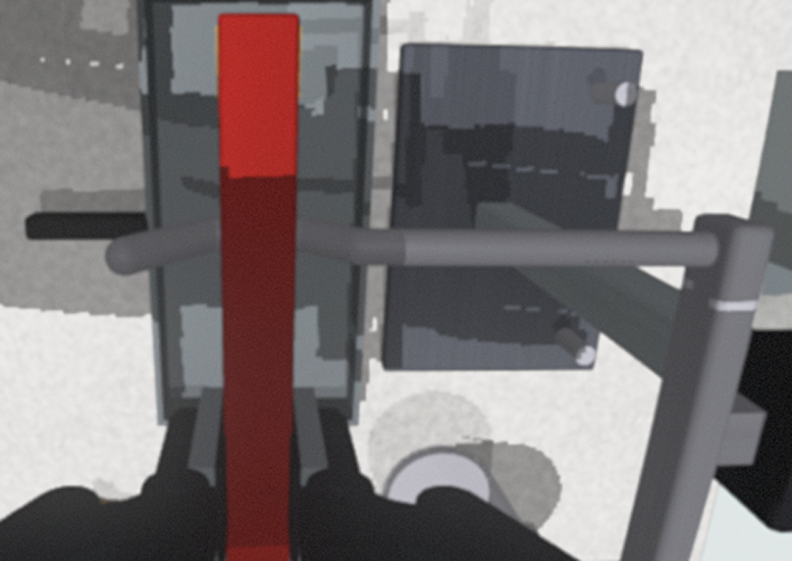

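View pics/c25.png

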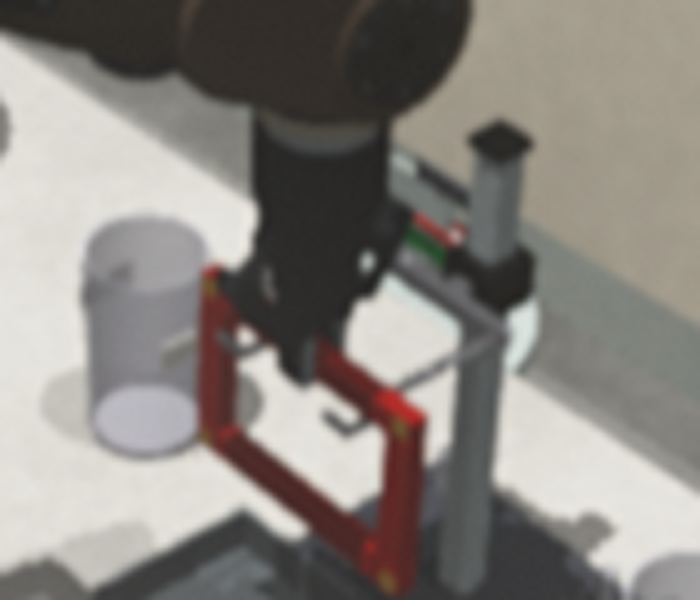

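Call:
{"api": "drive_tool", "payload": {
  "steps": [
    {"linear": [1.5,0,-3],"twist": [0,0,0],"jaw": 0},
    {"linear": [0,0,-2],"twist": [0,0,0],"jaw": 0},
    {"linear": [0,0,-2],"twist": [0,0,0],"jaw": 0},
    {"linear": [0,0,-1],"twist": [0,0,0],"jaw": 0},
    {"linear": [0,0,0],"twist": [0,0,0],"jaw": 0}
  ]
}}

```text
time: 14.52
tool_pos: [0.6229, -0.0176, 0.2447]
eef_rot: [3.14, -0.062, -0.0]
wrist_force: [-0.7, 1.1, -1.4]
gripper_width: 0.0124
```

```bash
python3 - <<'E'
from ov import *
s=env.sense();print(s["time"],s["tool_pos"],s["wrist_force"],s["ft_torque"])
shot("wrist","w18");shot("side","d18");shot("scene","s18");crop("d18",280,150,420,270,5,"c27");crop("w18",160,60,640,400,1.65,"c28");crop("s18",310,230,390,310,8,"c29")
E
```

```text
14.5167 [ 0.6229 -0.0176  0.2447] [-0.6977  1.0975 -1.4186] [-0.0123  0.0254 -0.0169]
```

View pics/c28.png

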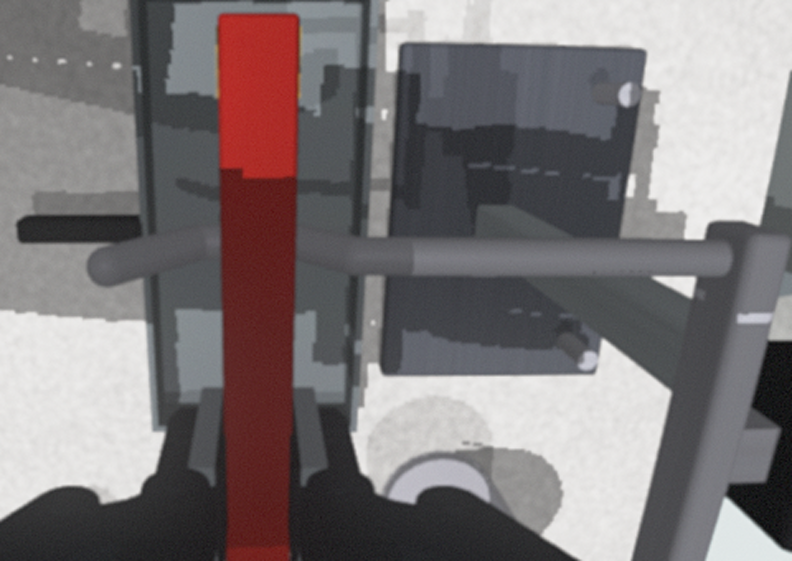

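View pics/c27.png

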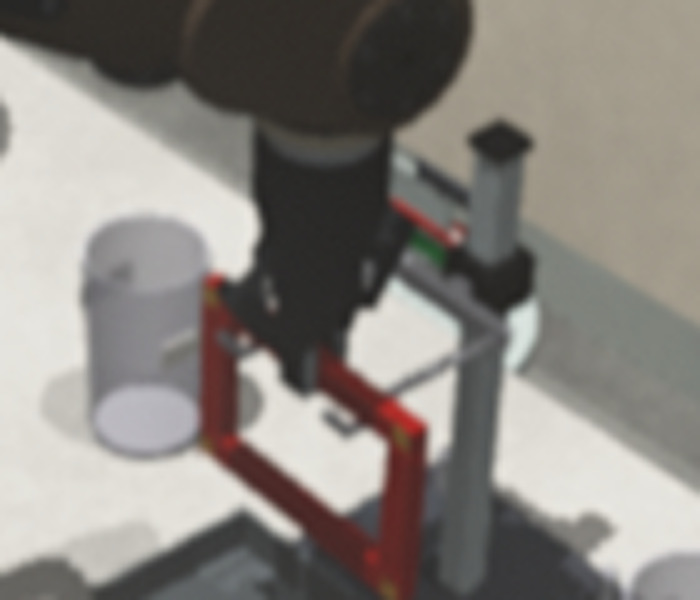

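View pics/c29.png

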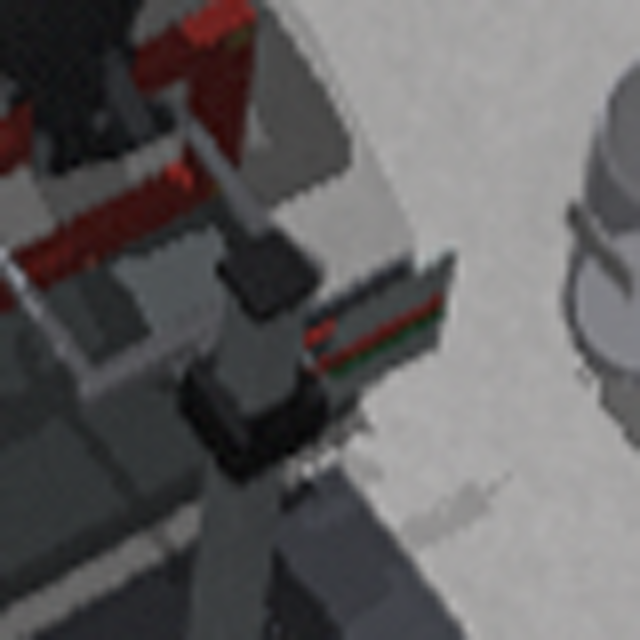

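Call:
{"api": "drive_tool", "payload": {
  "steps": [
    {"linear": [0,0,-1.5],"twist": [0,0,0],"jaw": 0},
    {"linear": [0,0,-1.5],"twist": [0,0,0],"jaw": 0},
    {"linear": [0,0,-1],"twist": [0,0,0],"jaw": 0},
    {"linear": [0,0,-1],"twist": [0,0,0],"jaw": 0},
    {"linear": [0,0,0],"twist": [0,0,0],"jaw": 0}
  ]
}}

```text
time: 15.08
tool_pos: [0.6231, -0.0176, 0.24]
eef_rot: [3.14, -0.062, 0.001]
wrist_force: [0.2, 0.3, 0.7]
gripper_width: 0.013
```

```bash
python3 - <<'E'
from ov import *
s=env.sense();print(s["time"],s["tool_pos"],s["wrist_force"],s["ft_torque"])
shot("wrist","w19");shot("scene","s19");crop("w19",160,60,640,400,1.65,"c30");crop("s19",310,230,390,310,8,"c31")
E
```

```text
15.0833 [ 0.6231 -0.0176  0.24  ] [0.1513 0.2621 0.7382] [-0.0282 -0.0836  0.0009]
```

View pics/c30.png

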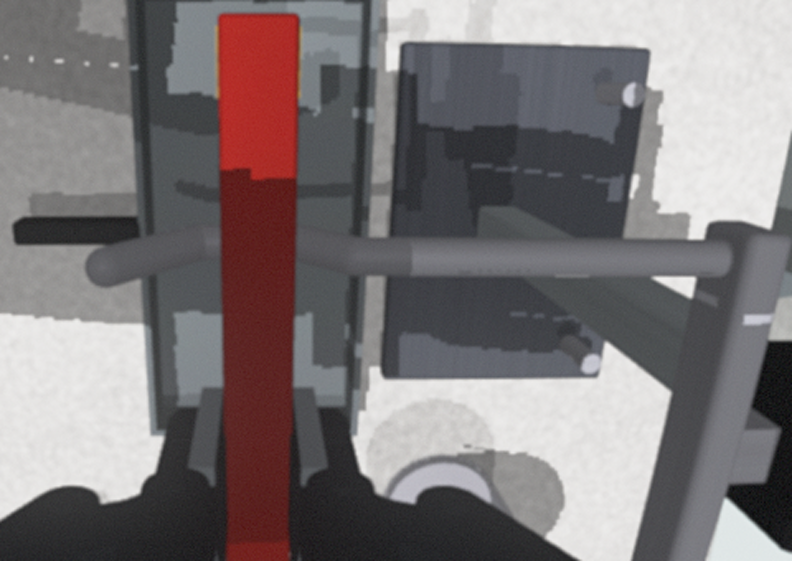

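View pics/c31.png

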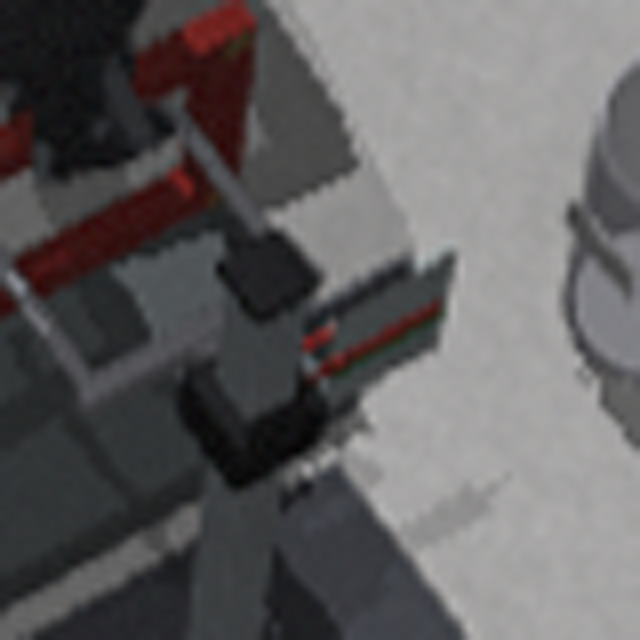

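Call:
{"api": "drive_tool", "payload": {
  "steps": [
    {"linear": [0,0,-2],"twist": [0,0,0],"jaw": 0},
    {"linear": [0,0,-2],"twist": [0,0,0],"jaw": 0},
    {"linear": [0,0,-2],"twist": [0,0,0],"jaw": 0},
    {"linear": [0,0,-2],"twist": [0,0,0],"jaw": 0},
    {"linear": [0,0,-2],"twist": [0,0,0],"jaw": 0},
    {"linear": [0,0,-2],"twist": [0,0,0],"jaw": 0},
    {"linear": [0,0,-1.5],"twist": [0,0,0],"jaw": 0},
    {"linear": [0,0,-0.5],"twist": [0,0,0],"jaw": 0}
  ]
}}

```text
time: 15.85
tool_pos: [0.6231, -0.0177, 0.2259]
eef_rot: [3.14, -0.062, 0.001]
wrist_force: [1.1, -0.6, 5.0]
gripper_width: 0.0129
```

```bash
python3 - <<'E'
from ov import *
s=env.sense();print(s["time"],s["tool_pos"],s["wrist_force"],s["ft_torque"])
shot("wrist","w20");shot("scene","s20");shot("side","d20");crop("d20",280,150,420,270,5,"c33");crop("w20",160,60,640,400,1.65,"c34");crop("s20",310,230,390,310,8,"c32")
E
```

```text
15.85 [ 0.6231 -0.0177  0.2259] [ 1.0788 -0.6292  5.0282] [ 0.0357 -0.1237  0.0009]
```

View pics/c32.png

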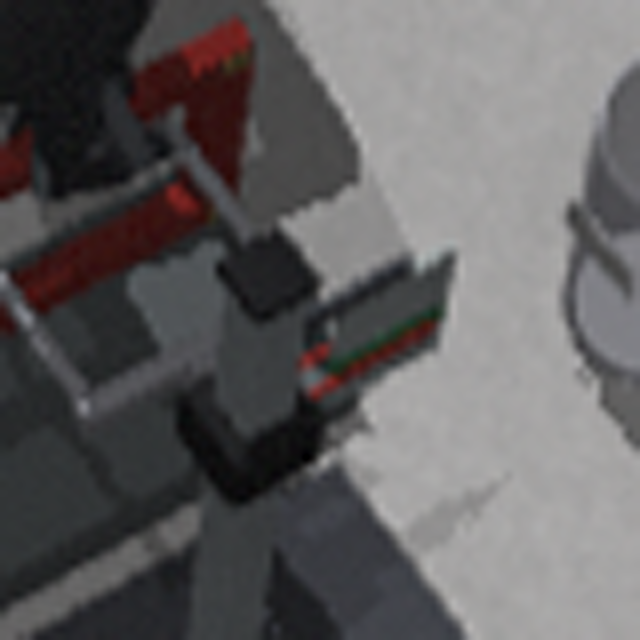

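View pics/c33.png

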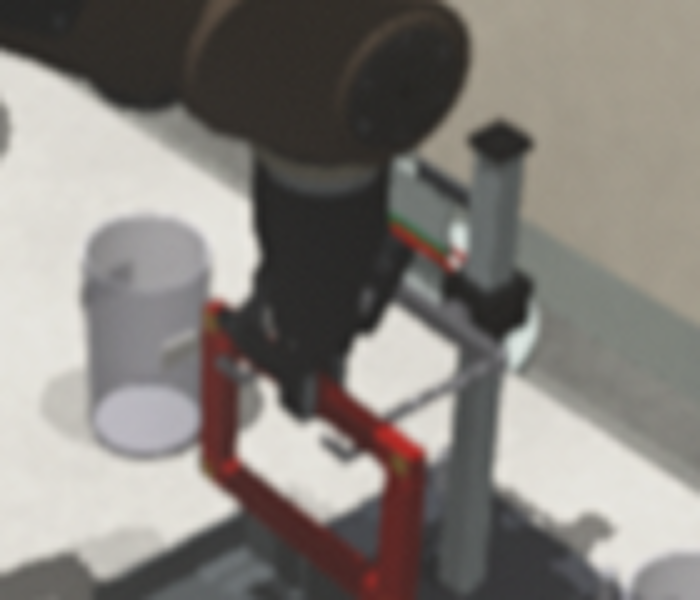

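View pics/c34.png

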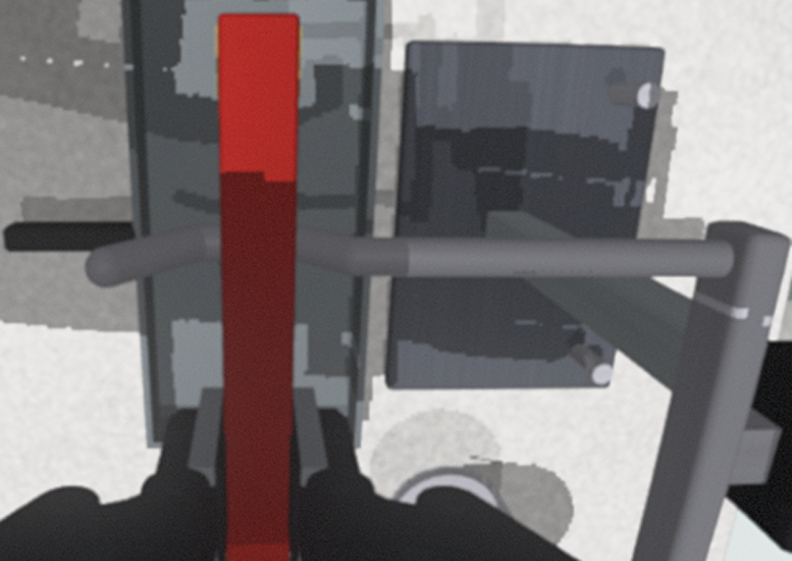

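Call:
{"api": "drive_tool", "payload": {
  "steps": [
    {"linear": [0,0,0],"twist": [0,0,0],"jaw": 0},
    {"linear": [0,0,0],"twist": [0,0,0],"jaw": 0},
    {"linear": [0,0,0],"twist": [0,0,0],"jaw": 0}
  ]
}}

```text
time: 16.25
tool_pos: [0.6231, -0.0177, 0.2262]
eef_rot: [3.14, -0.062, 0.001]
wrist_force: [0.4, -0.6, 5.4]
gripper_width: 0.0129
```

```bash
python3 - <<'E'
from ov import *
s=env.sense();print(s["time"],s["tool_pos"],s["wrist_force"])
for f in("s20","d20"):
    _,c=load(f); p=proj(c,[[.763,.04,.30],[.763,.04,.281],[.75,.04,.30]]); print(f,p,p[1]-p[0])
# red pointer pixels in scene: vertical profile at plate columns for rest vs now
for f in("s8","s18","s20"):
    im,_=load(f); im=im.astype(int); m=(im[...,2]-np.maximum(im[...,1],im[...,0])>40); g=(im[...,1]-np.maximum(im[...,2],im[...,0])>12)
    for u in(358,360,362):
        col=[v for v in range(255,290) if m[v,u]]; gc=[v for v in range(255,290) if g[v,u]]; print(f,u,"red",col,"green",gc)
for f in("d8","d18","d20"):
    im,_=load(f); im=im.astype(int); m=(im[...,2]-np.maximum(im[...,1],im[...,0])>40); g=(im[...,1]-np.maximum(im[...,2],im[...,0])>12)
    for u in(361,364,367):
        print(f,u,"red",[v for v in range(180,225) if m[v,u]],"green",[v for v in range(180,225) if g[v,u]])
E
```

```text
16.25 [ 0.6231 -0.0177  0.2262] [ 0.4409 -0.5927  5.436 ]
s20 [[359.9496 261.9955]
 [359.3792 265.2111]
 [357.2162 258.7373]] [-0.5705  3.2156]
d20 [[363.1201 182.9056]
 [362.7476 188.1496]
 [360.009  184.5669]] [-0.3725  5.244 ]
s8 358 red [271] green []
s8 360 red [] green [271]
s8 362 red [] green [270]
s18 358 red [271] green []
s18 360 red [] green [271]
s18 362 red [] green [270]
s20 358 red [273] green []
s20 360 red [272] green []
s20 362 red [271] green []
d8 361 red [191, 192] green [195, 196, 197, 198]
d8 364 red [193, 194] green [197, 198, 199, 200]
d8 367 red [195, 196] green [199, 200, 201, 202]
d18 361 red [191, 192, 193] green []
d18 364 red [193, 194, 195] green [197, 198, 199, 200]
d18 367 red [195, 196] green [199, 200, 201, 202]
d20 361 red [196, 197, 198] green [194]
d20 364 red [199, 200] green [196]
d20 367 red [201] green [198]
```

Call:
{"api": "drive_tool", "payload": {
  "steps": [
    {"linear": [0,0,0],"twist": [0,0,0],"jaw": 0},
    {"linear": [0,0,0],"twist": [0,0,0],"jaw": 0},
    {"linear": [0,0,0],"twist": [0,0,0],"jaw": 0},
    {"linear": [0,0,0],"twist": [0,0,0],"jaw": 0},
    {"linear": [0,0,0],"twist": [0,0,0],"jaw": 0},
    {"linear": [0,0,0],"twist": [0,0,0],"jaw": 0},
    {"linear": [0,0,0],"twist": [0,0,0],"jaw": 0},
    {"linear": [0,0,0],"twist": [0,0,0],"jaw": 0}
  ]
}}

```text
time: 16.92
tool_pos: [0.6231, -0.0177, 0.2262]
eef_rot: [3.14, -0.062, 0.001]
wrist_force: [0.2, 0.0, 5.2]
gripper_width: 0.0128
```

Call:
{"api": "drive_tool", "payload": {
  "steps": [
    {"linear": [0,0,1],"twist": [0,0,0],"jaw": 0},
    {"linear": [0,0,2],"twist": [0,0,0],"jaw": 0},
    {"linear": [0,0,3],"twist": [0,0,0],"jaw": 0},
    {"linear": [0,0,3],"twist": [0,0,0],"jaw": 0},
    {"linear": [0,0,3],"twist": [0,0,0],"jaw": 0},
    {"linear": [0,0,2],"twist": [0,0,0],"jaw": 0},
    {"linear": [0,0,2],"twist": [0,0,0],"jaw": 0},
    {"linear": [0,0,0],"twist": [0,0,0],"jaw": 0}
  ]
}}

```text
time: 17.58
tool_pos: [0.6227, -0.0176, 0.2421]
eef_rot: [3.14, -0.062, -0.0]
wrist_force: [1.2, -0.0, 0.1]
gripper_width: 0.0131
```

```bash
python3 - <<'E'
from ov import *
s=env.sense();print(s["time"],s["tool_pos"],s["wrist_force"],s["ft_torque"])
shot("wrist","w21");shot("side","d21");crop("d21",280,150,420,270,5,"c35");crop("w21",160,60,640,400,1.65,"c36")
E
```

```text
17.5833 [ 0.6227 -0.0176  0.2421] [ 1.1749 -0.0239  0.0935] [-0.0014 -0.1381 -0.0017]
```

View pics/c36.png

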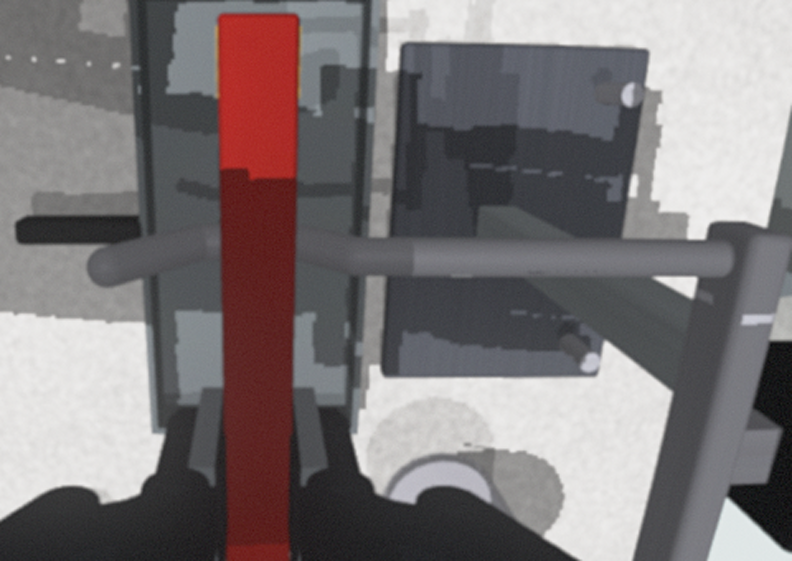

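Call:
{"api": "drive_tool", "payload": {
  "steps": [
    {"linear": [0,0,0],"twist": [0,0,0],"jaw": 22},
    {"linear": [0,0,0],"twist": [0,0,0],"jaw": 30},
    {"linear": [0,0,0],"twist": [0,0,0],"jaw": 40},
    {"linear": [0,0,0],"twist": [0,0,0],"jaw": 50},
    {"linear": [0,0,0],"twist": [0,0,0],"jaw": 50}
  ]
}}

```text
time: 18.1
tool_pos: [0.6229, -0.0176, 0.2419]
eef_rot: [3.14, -0.062, -0.0]
wrist_force: [-0.0, -0.3, 0.1]
gripper_width: 0.0425
```

```bash
python3 - <<'E'
from ov import *
s=env.sense();print(s["time"],s["tool_pos"],s["wrist_force"],s["gripper_width"])
shot("wrist","w22");shot("side","d22");crop("d22",280,150,420,270,5,"c37")
E
```

```text
18.1 [ 0.6229 -0.0176  0.2419] [-0.0109 -0.2661  0.079 ] 0.042548176001215195
```

View pics/w22.png

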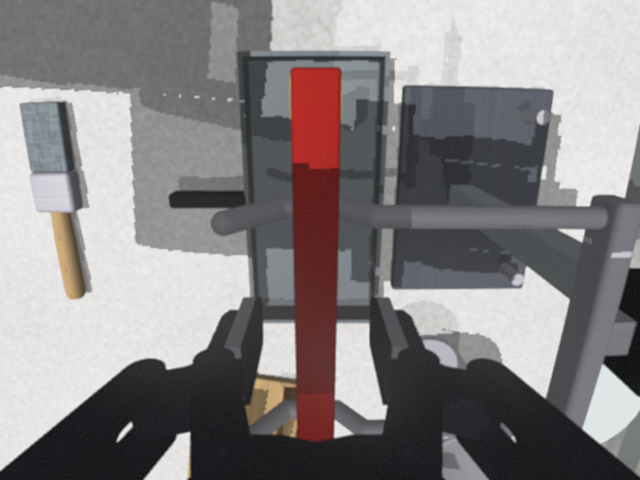

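View pics/c37.png

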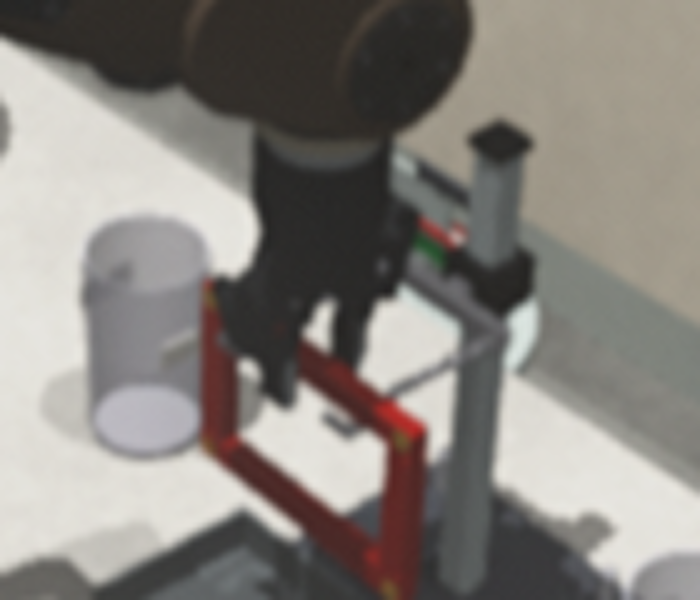

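Released and hanging in both seats; fingers clear on both sides. Retreat straight up, then back.

Call:
{"api": "drive_tool", "payload": {
  "steps": [
    {"linear": [0,0,8],"twist": [0,0,0],"jaw": 50},
    {"linear": [0,0,15],"twist": [0,0,0],"jaw": 50},
    {"linear": [0,0,20],"twist": [0,0,0],"jaw": 50},
    {"linear": [0,0,25],"twist": [0,0,0],"jaw": 50},
    {"linear": [0,0,25],"twist": [0,0,0],"jaw": 50},
    {"linear": [-20,0,15],"twist": [0,0,0],"jaw": 50},
    {"linear": [-30,0,0],"twist": [0,0,0],"jaw": 50},
    {"linear": [-30,0,0],"twist": [0,0,0],"jaw": 50}
  ]
}}

```text
time: 18.87
tool_pos: [0.5423, -0.0176, 0.3511]
eef_rot: [3.14, -0.062, 0.003]
wrist_force: [-0.6, -0.3, -0.7]
gripper_width: 0.0429
```

Call:
{"api": "drive_tool", "payload": {
  "steps": [
    {"linear": [-15,0,0],"twist": [0,0,0],"jaw": 50},
    {"linear": [0,0,0],"twist": [0,0,0],"jaw": 50},
    {"linear": [0,0,0],"twist": [0,0,0],"jaw": 50},
    {"linear": [0,0,0],"twist": [0,0,0],"jaw": 50}
  ]
}}

```text
time: 19.2
tool_pos: [0.5286, -0.0177, 0.3505]
eef_rot: [3.14, -0.062, 0.002]
wrist_force: [0.4, -0.2, 0.4]
gripper_width: 0.0425
```

```bash
python3 - <<'E'
from ov import *
s=env.sense();print(s["time"],s["tool_pos"],s["wrist_force"],s["gripper_width"])
shot("wrist","w23");shot("side","d23");shot("scene","s23");crop("d23",260,140,440,310,4,"c38")
E
```

```text
19.2 [ 0.5286 -0.0177  0.3505] [ 0.3526 -0.1734  0.4209] 0.042525754954313946
```

View pics/w23.png

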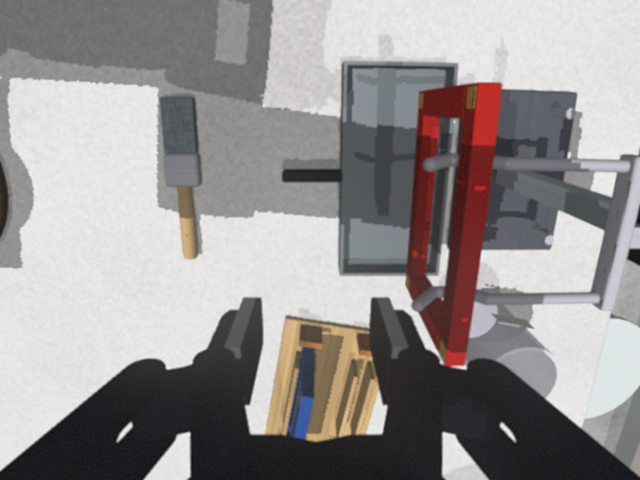

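View pics/c38.png

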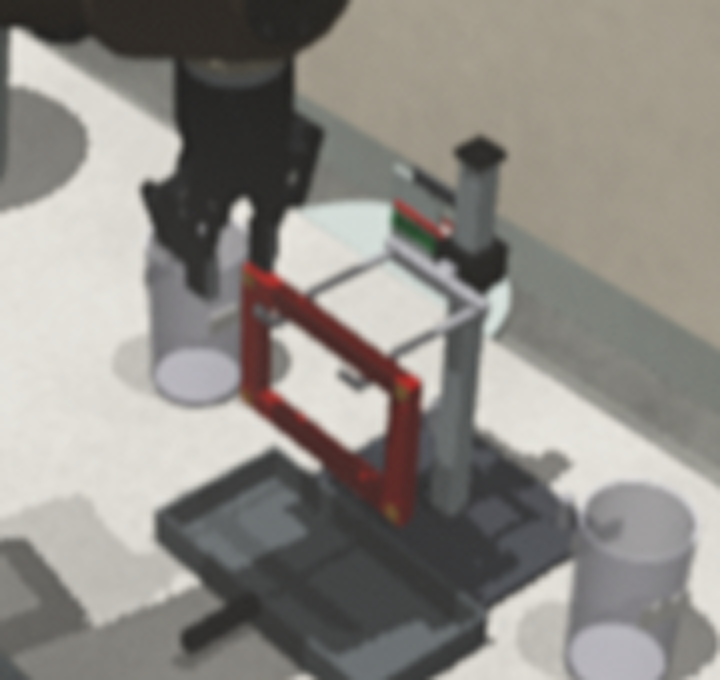

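View pics/s23.png

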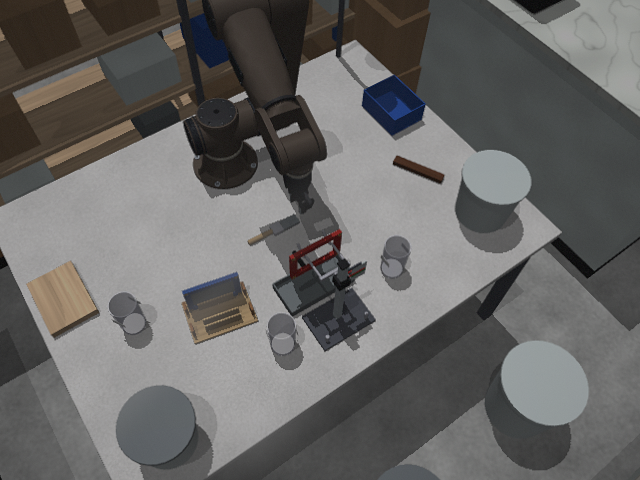

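```bash
python3 - <<'E'
from ov import *
_,w=load("w23")
P=onz(w,[(339,274),(342,62),(458,64)],.035)
d=P[1]-P[0];a=np.arctan2(d[1],d[0]);e=np.array([np.cos(a),np.sin(a)]);n=np.array([e[1],-e[0]])
print(P[:,:2],np.linalg.norm(d),np.linalg.norm(P[2]-P[1]),"yaw",np.degrees(a)-90,"centre",(P[0]+P[1])[:2]/2+.0625*n)
a0,_=load("scene0");a1,_=load("s23")
for n,(x0,y0,x1,y1) in dict(beaker1=(105,285,155,335),beaker2=(264,310,300,358),bar=(388,150,448,186),beaker3=(384,236,412,278),brush=(246,228,272,246)).items():
    print(n,np.abs(a0[y0:y1,x0:x1].astype(int)-a1[y0:y1,x0:x1]).mean())
order.hand_in(); print(env.sense()["time"])
E
```

```text
[[ 0.5546 -0.1377]
 [ 0.5634  0.1085]
 [ 0.6895  0.1032]] 0.24634881742948828 0.12614447711840368 yaw -2.062868421528947 centre [ 0.6214 -0.0169]
beaker1 2.8744
beaker2 7.239969135802469
bar 3.4304012345679014
beaker3 2.7593537414965987
brush 17.53062678062678
the job is handed in; nothing more can be done
the job is handed in; nothing more can be done
```

```bash
python3 - <<'E'
import cv2,numpy as np
a=cv2.imread("pics/scene0.png")[215:360,240:310];b=cv2.imread("pics/s23.png")[215:360,240:310]
cv2.imwrite("pics/cmp.png",cv2.resize(np.hstack([a,b]),None,fx=4,fy=4))
E
```

```text
(no output)
```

View pics/cmp.png

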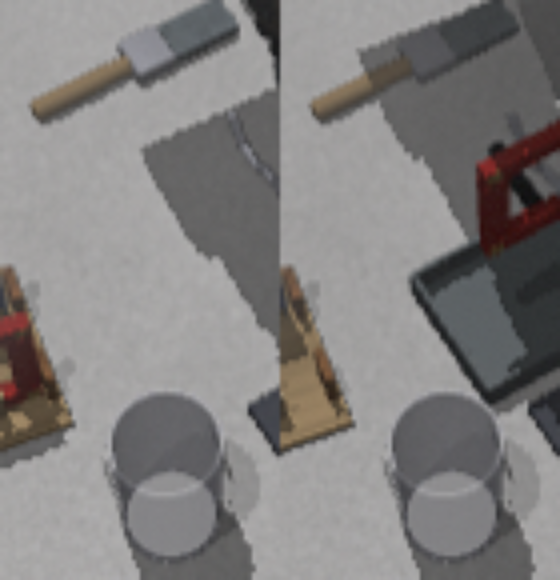

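The job is done and handed in at about 19 s. The tray is under the hooks, and the deckle hangs in both of them after a tug into the green band of about 1.1 s.

**Tray:** I gripped it by the handle and slid it under the hooks. The last wrist picture puts its centre at about (0.621, -0.017) m with a yaw of -2.1°. The drip point I measured is (0.6235, -0.018) at about -2.1°, so it is roughly 2 mm off and square, with the handle towards the robot. Around 3.7 s into the slide the wrist's fourth joint ran to the edge of its range (it read -1.1334, limit given as -1.13). That lifted the tray about 9 mm. I changed the tool tilt, set the tray back on the table and carried on sliding.

**Tug:**
- **Tool height:** it gives about 18.5 mm of travel.
- **Wrist force:** about 5.2 N, which with the deckle's weight gives 17–19 mm.
- **Pointer in the side camera:** about 20–21 mm, slightly further than the other two. All three are inside the 12–26 mm band and well short of the end stop.

**Release:** I let the deckle come back up until the wrist force read about zero, opened the fingers and backed off. The last pictures show it hanging in both hooks with the robot clear.

**Other things:** The mould is still in the rack. A before-and-after picture check flagged differences at the brush and one beaker. A side-by-side view shows both in the same place; shadows account for the brush, and the beaker's difference looks minor.

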